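Pack the pastry tools into their case

ROBOT

A 6-joint arm with a two-finger parallel gripper is mounted at the origin on a cart in front of the work surface, level with it; the furniture and walls round the work are solid. World frame = base frame: x ahead of the robot, y to its left, z up, the work surface at z = 0. Lengths are in m, angles in degrees, forces in N, time in s.
With the tool pointing down it reaches from about 0.3 to 0.75 m from the base axis. Payload 8.5 kg.
Tool frame: the origin (TCP) lies at the very end of the fingers, on their centre line; the grasp point (between the pads) lies 19 mm behind it (env.grasp_offset is the distance from the TCP to the grasp point, in m); y points along the fingers, z is the direction in which the jaws open and shut, and the axes are right-handed (so a half turn about y gives the same grasp; the last joint's range is limited). The gripper opens to 85 mm and grips with 20 to 120 N. Pads are 22 mm wide; open, the fingers measure 114 mm over their backs; the gripper's body (76 mm by 85 mm) begins 54 mm behind the grasp point. The pads swing forward as they close: fully open they stand 13 mm farther back than shut.
Start: joints at [58.253, 21.807, 74.336, -0, 83.858, -12.336], TCP at [0.183, 0.519, 0.231] pointing down, gripper open.
Joint ranges: [-178.18, 178.18], [-50.72, 133.34], [12.68, 142.11], [-81.47, 261.47], [9.98, 163.14], [-165.26, 165.26]. Speed limits (degrees/s): [136.94, 136.94, 180, 180, 180, 180].

INTERFACE

Orientations are given as a 3x3 rotation matrix whose columns are the frame's x, y, z axes.
In Python, from rig import env gives the robot as it stands. The module is installed in compiled form; this text tells all that it offers.
- The arm moves only by the shell command python3 -m pendant 'ROWS' [FORCE]. ROWS is JSON, a list of rows, each a list of 3 entries, a list of its own where there are three numbers: the shift along the world's x, y, z as a fraction of full scale, then the turn about the world's z as a fraction of full scale, then the opening, from 0 (shut) to 1 (fully open). A call has 1 to 12 rows; each row shifts and turns the commanded pose from where the row before left it; what a row does not reach is not made up. Full scale, the value 1, is 30 mm for a shift and 5 degrees for a turn. A row lasts 1/12 s, in which the tool goes at most 41.7 mm and 7.16 degrees, less where a joint would pass 70% of its speed; a pose out of reach is approached as far as the arm can. A call with a number of a shift or a turn outside -1 to 1 is refused whole. A call with a gripper value outside its range is refused whole. The fingers move at their own pace and stop on an object; FORCE is the grip in N (left out, the last holds). Time passes only in rows, so rows that do not move let the fingers close. It gives the time, the measured TCP pose, the force and the opening at its end, in the units of the state.
- env.observe(): the state, without advancing time (a new reading comes with each control period).
- env.get_image(name): name is "side" or "top" or "wrist"; returns (picture, depth): 420x560x3 uint8, red, green, blue; 420x560 float32, m along the optical axis (not along the pixel's ray), 0 where there is no reading.
- env.camera_model(name): a dict with "camera_matrix" (3x3 intrinsics, pixels), "R" (3x3) and "t" (3): a world point X has camera coordinates R X + t; the wrist camera has in their place "tool_from_camera" (4x4, takes a point from camera to tool coordinates, whose origin is the TCP and whose axes are the tool frame's). Camera axes: x right, y down, z forward; pixel columns grow to the right and rows downward; lengths in m; the calibration is good to about 2 mm. The wrist camera is an equidistant fisheye: a pixel r from the principal point sees the ray r / f radians off the axis. A picture is of the moment at which its call begins: read the wrist's pose just before it. camera_model takes no time and is no camera call.
- env.close_job(): hands the job in, once; it reports no verdict.
The state is a dict: "time_s": time; "q": joint angles; "qvel": joint speeds; "joint_efforts": joint torques, N m; "position": TCP position; "tool_rot": TCP orientation; "ft_force": force on the tool from outside, world axes, zero at the start; "wrist_torque": the same for the moment, N m; "grip_width": finger opening in m.
Only numpy, scipy, OpenCV 4.12 (cv2) and the standard library are available. Lean on these libraries where they do the work, as an engineer would, in place of code of your own. Each camera call takes 0.05 s, during which the arm holds its last target.

TASK

Pack the pastry tools into their case: swing the case's lid up past vertical so that it stays open, take out the loose wooden bar that packs the empty insert and lay it flat on the worktop. Press each of the pastry tools lying about (two or three of: T-shaped scraper, round-headed tamper, double-ended spreader) fully home into the cutout of its own shape, then shut the lid, leaving the mug, the jar, the timer and the tape roll where they are.

Things in the scene. Friction and masses are not known exactly. Their poses are not given: they have to be found in the camera images.
- scraper_center (a point): Centre of the T-shaped dough scraper: steel head 34 long x 60 wide at its -x end, x from -62 to -28. 124 long in all along x, 0.12 kg; heads 20 high; wooden handle along x, 24 wide (y), 32 high. The point is on the handle, 62 from either end and 16 over the underside. Pinch it here across y, no lower than 16 over the underside (see kit_case). May be absent.
- seat_scraper (a point): Where point scraper_center lies when the scraper is fully home in its own cutout; axes as the tool's, head end at -x. 2 mm above the insert's top face. The cutout has the tool's outline with 2 mm play all round. The three cutouts lie side by side, 76 mm apart, parallel, and swap places from start to start.
- tamper_center (a point): Centre of the round-headed tart tamper: steel disc 48 in diameter at its -x end, centred at x = -38. 124 long in all along x, 0.12 kg; heads 20 high; wooden handle along x, 24 wide (y), 32 high. The point is on the handle, 62 from either end and 16 over the underside. Pinch it here across y, no lower than 16 over the underside (see kit_case). May be absent.
- seat_tamper (a point): Where point tamper_center lies when the tamper is fully home in its own cutout; axes as the tool's, head end at -x. 2 mm above the insert's top face. The cutout has the tool's outline with 2 mm play all round. The three cutouts lie side by side, 76 mm apart, parallel, and swap places from start to start.
- spreader_center (a point): Centre of the double-ended (dog-bone) spreader, same both ways round: steel heads 26 long x 48 wide, |x| from 36 to 62. 124 long in all along x, 0.12 kg; heads 20 high; wooden handle along x, 24 wide (y), 32 high. The point is on the handle, 62 from either end and 16 over the underside. Pinch it here across y, no lower than 16 over the underside (see kit_case). May be absent.
- seat_spreader (a point): Where point spreader_center lies when the spreader is fully home in its own cutout; axes as the tool's, head end at -x. 2 mm above the insert's top face. The cutout has the tool's outline with 2 mm play all round. The three cutouts lie side by side, 76 mm apart, parallel, and swap places from start to start.
- kit_case: Grey case fixed to the worktop, origin at the centre of its underside, x towards the hinge. Base 160 (x) x 238 (y) x 22 mm, flush with the top of the cork insert (dark cutout floors). Cutouts are 14 mm deep: a seated tool shows 18 mm of handle above the insert. Sprung nubs in the walls stop a tool about 10 mm high until it is pressed down with some 5 to 12 N, then hold it by friction.
- kit_lid (a joint): Lid of the case, rad: 0 shut, 1.9 at its stop, fully open; hinged at the case's far edge (+x), swings up and away from the robot. It balances near 1.3: below that it falls shut, past vertical it falls open to the stop and stays. 0.25 kg, almost no friction. 38 mm high over the base when shut.
- lid_tab (a point): Middle of the steel tab on the lid's front, by which it is swung: 20 mm wide (case's y), 12 thick, sticking out 40 mm; this point is 22 mm out from the lid's face. Pinched across its 20 mm width it swivels between the fingers as the lid swings. Axes turn with the lid. Seen from the hinge line, shut, it is 182 mm nearer the robot and 24 mm up.
- lid_hinge (a point): Middle of the hinge line, which runs along this frame's y, 22 mm above the worktop and 80 mm behind the case's centre; axes as the case's.
- bar_center (a point): Loose wooden packing bar, 190 long (y) x 30 (x) x 12 mm, with a block on its middle 26 (x) x 24 (y) x 19 to take it by, 31 high in all, 0.10 kg. The point is 16 over its underside. At first it lies on the insert in the shut case, across the cutouts. Free worktop for it: about x = 0.47, y = -0.385, its length along x.
- packing_bar: The same bar, origin at the centre of its underside.
- mug_1: Bystander: white mug, 80 mm wide, 91 high; origin at the centre of its underside. Leave it alone.
- jar_2: Bystander: small glass jar with a black lid, 63 mm wide, 94 high; origin at the centre of its underside. Leave it alone.
- twist_timer: Bystander: round kitchen timer, 68 mm wide, 57 high; origin at the centre of its underside. Leave it alone.
- masking_tape: Bystander: roll of tape lying flat, 98 mm wide, 25 high; origin at the centre of its underside. Leave it alone.

How it is judged (in metres and radians):
On the way, in this order (a step that is already met when the one before it is completed fails the run):
1. the lid stands open past vertical (value of joint kit_lid above 1.7 rad), for 0.3 s.
2. the packing bar lies on the worktop (height (world z) of bar_center below 0.023 m and linear speed of packing_bar below 0.03 m/s), for 0.3 s.
3. all the tools present are pressed home, the lid still open (horizontal distance between scraper_center and seat_scraper below 0.004 m and z of scraper_center in the frame of seat_scraper between -0.004 and 0.003 m and angle between the z axis of scraper_center and the z axis of seat_scraper, either way round below 0.06 rad and horizontal distance between tamper_center and seat_tamper below 0.004 m and z of tamper_center in the frame of seat_tamper between -0.004 and 0.003 m and angle between the z axis of tamper_center and the z axis of seat_tamper, either way round below 0.06 rad and horizontal distance between spreader_center and seat_spreader below 0.004 m and z of spreader_center in the frame of seat_spreader between -0.004 and 0.003 m and angle between the z axis of spreader_center and the z axis of seat_spreader, either way round below 0.06 rad and value of joint kit_lid above 1.3 rad), for 0.2 s.
At the end, for the whole second after the job is handed in: Every tool present is home in its own cutout (centre within 4 mm sideways and 3 mm of full depth, level within 0.06 rad), the packing bar lies flat on the worktop at rest, and the lid is shut (below 0.05 rad) (all of step 2 and horizontal distance between scraper_center and seat_scraper below 0.004 m and z of scraper_center in the frame of seat_scraper between -0.004 and 0.003 m and angle between the z axis of scraper_center and the z axis of seat_scraper, either way round below 0.06 rad and horizontal distance between tamper_center and seat_tamper below 0.004 m and z of tamper_center in the frame of seat_tamper between -0.004 and 0.003 m and angle between the z axis of tamper_center and the z axis of seat_tamper, either way round below 0.06 rad and horizontal distance between spreader_center and seat_spreader below 0.004 m and z of spreader_center in the frame of seat_spreader between -0.004 and 0.003 m and angle between the z axis of spreader_center and the z axis of seat_spreader, either way round below 0.06 rad and value of joint kit_lid below 0.05 rad); the robot touches nothing.
It fails at once if the mug_1 is pushed more than 30 mm (distance of mug_1 from where it was at the start of the episode above 0.03 m).
It fails at once if the jar_2 is pushed more than 30 mm (distance of jar_2 from where it was at the start of the episode above 0.03 m).
It fails at once if the twist_timer is pushed more than 30 mm (distance of twist_timer from where it was at the start of the episode above 0.03 m).
It fails at once if the masking_tape is pushed more than 30 mm (distance of masking_tape from where it was at the start of the episode above 0.03 m).
Of scraper, tamper, spreader only 2 to 3 are there at a start; the rules pass over those that are not, and their reading is None.
At some moment in a run one of scraper, tamper, spreader may be knocked a few centimetres aside while the robot is not near it.
Once in a run the grip may slacken for a moment while it holds something.
It also fails if it takes over 210 s, if anything falls off the work surface, if the arm or the gripper's body presses on something with over 40 N, if the wrist force passes 120 N, or if a joint passes its speed limit or range.

## Working session

There is one attempt and no reset: what is moved stays moved. The work goes in short steps, Python scripts to look and compute and a shell command to move; the robot and the scene stay as the last step left them, time stands still between calls to the robot, and variables do not carry over. Pictures are saved under pics/ and viewed, and the job is handed in when it is done.

```bash
ls; mkdir -p pics
python3 - <<'E'
from rig import env
import cv2,numpy as np
s=env.observe();print(s)
print(env.grasp_offset)
for n in ["side","top","wrist"]:
    print(n,env.camera_model(n))
for n in ["side","top","wrist"]:
    p,d=env.get_image(n);cv2.imwrite(f"pics/{n}0.png",p[:,:,::-1]);np.save(f"pics/{n}0d.npy",d)
E
```

```text
pics
{'time_s': 0.0, 'q': array([ 5.82533863e+01,  2.18409582e+01,  7.43845668e+01,  3.50941359e-04,
        8.38577344e+01, -1.23353693e+01]), 'qvel': array([ 0.02993573, -0.13255312, -0.02327131, -0.06461039,  0.00286061,
        0.13845756]), 'joint_efforts': array([ 2.40540998e-03, -4.48475039e+01, -2.31277996e+01, -9.37961909e-05,
        4.82594929e-03,  1.84487953e-05]), 'position': array([0.18263147, 0.51848567, 0.23071318]), 'tool_rot': array([[ 9.43157112e-01, -7.69773383e-04,  3.32346310e-01],
       [-3.32347051e-01, -1.23253005e-03,  9.43156359e-01],
       [-3.16389846e-04, -9.99998944e-01, -1.41830140e-03]]), 'ft_force': array([-0.43020665, -0.67831425,  0.28832324]), 'wrist_torque': array([ 0.01072876,  0.01132055, -0.00776083]), 'grip_width': 0.0850322900217704}
0.0187
side {'camera_matrix': array([[531.1569116 ,   0.        , 280.3893099 ],
       [  0.        , 531.1569116 , 211.93416008],
       [  0.        ,   0.        ,   1.        ]]), 'R': array([[-0.9980715 ,  0.06155467,  0.00801875],
       [ 0.03057578,  0.59991606, -0.79947848],
       [-0.05402222, -0.
[... 294 characters left out ...]
.00598673],
       [-0.97717903,  0.04160828, -0.20830239],
       [ 0.20837031, -0.00274587, -0.97804615]]), 't': array([0.01255296, 0.51477647, 1.40512561])}
wrist {'camera_matrix': array([[325.1922621 ,   0.        , 281.59182961],
       [  0.        , 325.1922621 , 214.32136938],
       [  0.        ,   0.        ,   1.        ]]), 'tool_from_camera': array([[-8.99265780e-04,  9.57848415e-01,  2.87272701e-01,
        -7.36449409e-02],
       [ 4.14638327e-05, -2.87272782e-01,  9.57848812e-01,
        -1.42974512e-01],
       [ 9.99999595e-01,  8.73272086e-04,  2.18618516e-04,
        -4.48987303e-04],
       [ 0.00000000e+00,  0.00000000e+00,  0.00000000e+00,
         1.00000000e+00]])}
```

View pics/side0.png

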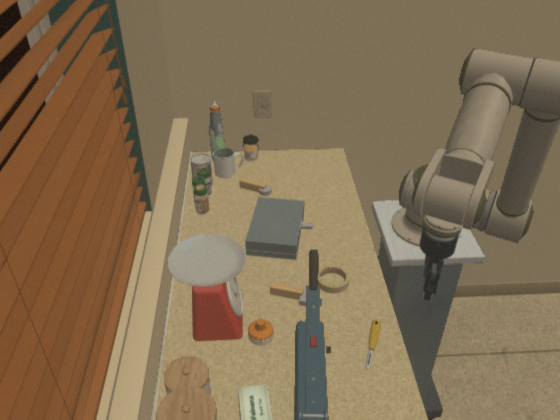

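View pics/top0.png

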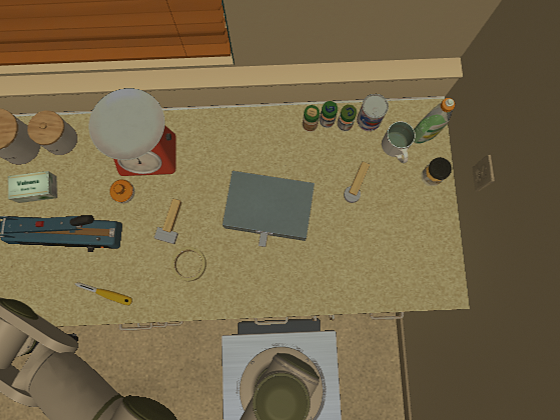

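View pics/wrist0.png

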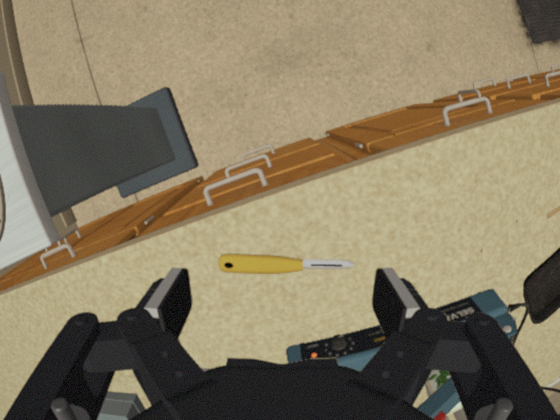

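Top view: the case is at about (268,205) with its tab at (264,240). The scraper is at (170,222), the tamper at (357,182), the mug at (400,140), the jar at (437,170), the timer at (121,191) and the tape at (190,265). No spreader is visible. Next I measure these.

```bash
cat > h.py <<'E'
from rig import env
import cv2,numpy as np
def ray(cam,uv,z):
    m=env.camera_model(cam);K=m["camera_matrix"];R=m["R"];t=m["t"]
    uv=np.atleast_2d(np.float64(uv))
    d=np.c_[uv,np.ones(len(uv))]@np.linalg.inv(K).T@R
    c=-R.T@t
    return c+d*((z-c[2])/d[:,2])[:,None]
def proj(cam,X):
    m=env.camera_model(cam);X=np.atleast_2d(X)@m["R"].T+m["t"];x=X@m["camera_matrix"].T
    return x[:,:2]/x[:,2:]
def cloud(cam,d):
    m=env.camera_model(cam);K=m["camera_matrix"]
    v,u=np.mgrid[:d.shape[0],:d.shape[1]]
    P=np.stack([(u-K[0,2])/K[0,0]*d,(v-K[1,2])/K[1,1]*d,d],-1)
    return (P-m["t"])@m["R"]
def wrist_ray(s,uv,z):
    m=env.camera_model("wrist");K=m["camera_matrix"];T=m["tool_from_camera"]
    uv=np.atleast_2d(np.float64(uv));a=(uv-K[:2,2])/K[0,0];r=np.linalg.norm(a,axis=1)+1e-12
    d=np.c_[a/r[:,None]*np.sin(r)[:,None],np.cos(r)]
    d=d@T[:3,:3].T@s["tool_rot"].T
    c=s["tool_rot"]@T[:3,3]+s["position"]
    return c+d*((z-c[2])/d[:,2])[:,None]
def wproj(s,X):
    m=env.camera_model("wrist");K=m["camera_matrix"];T=m["tool_from_camera"]
    X=(np.atleast_2d(X)-s["position"])@s["tool_rot"]
    c=(X-T[:3,3])@T[:3,:3]
    th=np.arctan2(np.linalg.norm(c[:,:2],axis=1),c[:,2]);n=c[:,:2]/(np.linalg.norm(c[:,:2],axis=1)+1e-12)[:,None]
    return n*th[:,None]*K[0,0]+K[:2,2]
def snap(n,name):
    s=env.observe();p,d=env.get_image(n);p=p[:,:,::-1].copy();cv2.imwrite(f"pics/{name}.png",p);return s,p,d
E
python3 - <<'E'
from h import *
p=cv2.imread("pics/top0.png");d=np.load("pics/top0d.npy");P=cloud("top",d)
for n,u,v in [("table",300,270),("lid",268,205),("tab",264,241),("scr handle",173,213),("scr head",166,237),("tam handle",360,178),("tam head",352,195),("mug",398,140),("jar",437,168),("timer",121,190),("tape",190,250)]:
    print(n,np.round(P[v,u],3))
hsv=cv2.cvtColor(p,cv2.COLOR_BGR2HSV)
for n,u,v in [("lid",268,205),("tab",264,241),("h",173,213),("head",166,237),("th",360,178),("thd",352,195),("table",300,270)]: print(n,hsv[v,u])
cv2.imwrite("pics/c.png",cv2.resize(p[130:300,90:460],None,fx=2.1,fy=2.1,interpolation=cv2.INTER_CUBIC))
# heights
m=(P[...,2]>0.05)&(P[...,2]<0.07);m=m.astype(np.uint8)
cs,_=cv2.findContours(m,cv2.RETR_EXTERNAL,cv2.CHAIN_APPROX_NONE)
for c in cs:
    if cv2.contourArea(c)>1500:
        (r)=cv2.minAreaRect(c);b=cv2.boxPoints(r);print(r);w=ray("top",b,0.06);print(np.round(w,4),np.round(w.mean(0),4))
E
```

```text
table [ 0.318 -0.069 -0.   ]
lid [0.5   0.014 0.057]
tab [0.398 0.029 0.056]
scr handle [0.493 0.287 0.031]
scr head [0.426 0.309 0.023]
tam handle [ 0.574 -0.256  0.027]
tam head [ 0.527 -0.231  0.014]
mug [ 0.693 -0.383  0.002]
jar [ 0.577 -0.459  0.096]
timer [0.561 0.431 0.054]
tape [0.386 0.241 0.021]
lid [60 21 97]
tab [ 26  16 126]
h [ 20 125 153]
head [ 25  24 128]
th [ 20 128 151]
thd [ 34  15 133]
table [ 24  94 152]
((58.5, 232.5), (25.0, 117.0), 90.0)
[[0.488  0.7667 0.06  ]
 [0.4741 0.4383 0.06  ]
 [0.4037 0.4367 0.06  ]
 [0.4174 0.7617 0.06  ]] [0.4458 0.6009 0.06  ]
((267.4189453125, 210.88983154296875), (85.085693359375, 70.14895629882812), 8.652542114257812)
[[ 0.4079  0.1508  0.06  ]
 [ 0.6059  0.1169  0.06  ]
 [ 0.558  -0.1207  0.06  ]
 [ 0.3627 -0.0805  0.06  ]] [0.4836 0.0166 0.06  ]
```

View pics/c.png

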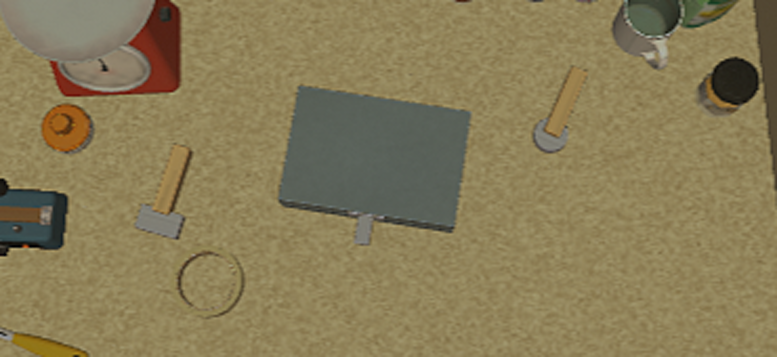

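```bash
cat > m1.py <<'E'
from h import *
p=cv2.imread("pics/top0.png");hsv=cv2.cvtColor(p,cv2.COLOR_BGR2HSV).astype(int)
roi=np.zeros(p.shape[:2],np.uint8);roi[165:255,215:325]=1
m=((hsv[...,0]>38)&(hsv[...,2]>84)&(roi>0)).astype(np.uint8)
m=cv2.morphologyEx(m,cv2.MORPH_CLOSE,np.ones((3,3)));m=cv2.morphologyEx(m,cv2.MORPH_OPEN,np.ones((5,5)))
c=max(cv2.findContours(m,0,1)[0],key=cv2.contourArea)
q=cv2.approxPolyDP(cv2.convexHull(c),5,True)[:,0];print(q.tolist())
w=ray("top",q,0.06);print(np.round(w,4).tolist())
for i in range(4): print(np.linalg.norm(w[i]-w[i-1]),np.degrees(np.arctan2(*(w[i]-w[i-1])[1::-1])))
r=cv2.minAreaRect(np.float32(ray("top",c[:,0],0.06)[:,:2])*1000);print("lid",r)
for nm,(u0,u1,v0,v1),z,kind in [("tab",(252,276,232,250),.052,"g"),("sh",(155,190,190,246),.032,"w"),("shd",(148,185,225,248),.02,"g"),("th",(345,375,155,203),.032,"w"),("thd",(340,366,183,206),.02,"g")]:
    roi[:]=0;roi[v0:v1,u0:u1]=1
    if kind=="g": mm=(hsv[...,1]<45)&(hsv[...,2]>105)
    else: mm=(hsv[...,1]>108)&(hsv[...,0]<22)
    mm=(mm&(roi>0)).astype(np.uint8);mm=cv2.morphologyEx(mm,cv2.MORPH_OPEN,np.ones((3,3)))
    cs=cv2.findContours(mm,0,1)[0]
    if not cs: print(nm,"none");continue
    c=max(cs,key=cv2.contourArea)
    r=cv2.minAreaRect(np.float32(ray("top",c[:,0],z)[:,:2])*1000)
    M=cv2.moments(mm*0+cv2.drawContours(mm*0,[c],-1,1,-1),True)
    ct=(M["m10"]/M["m00"],M["m01"]/M["m00"])
    print(nm,np.round(ct,1),"rect",np.round(r[0],1),np.round(r[1],1),round(r[2],1),"centroid",np.round(ray("top",ct,z),4))
E
python3 m1.py
```

```text
[[232, 172], [312, 183], [305, 236], [225, 225]]
[[0.5992, 0.1132, 0.06], [0.5572, -0.1129, 0.06], [0.4069, -0.085, 0.06], [0.4471, 0.1363, 0.06]]
0.15385061949828832 -8.64226845875987
0.2299334485364887 -100.52449542597809
0.15293597527018396 169.50874228246872
0.2249704584737104 79.68731340911725
lid ((503.1246337890625, 13.477874755859375), (234.39041137695312, 158.26809692382812), 78.6524887084961)
tab [262.8 238.7] rect [405.8  32.4] [17.9 39.1] 78.6 centroid [[0.4052 0.0326 0.052 ]]
sh [171.8 214.9] rect [487.1 289.9] [30.4 95.6] 72.5 centroid [[0.4876 0.2905 0.032 ]]
shd [165.1 235.4] rect [432. 312.] [56. 32.] 71.7 centroid [[0.4309 0.3122 0.02  ]]
th [359.  177.7] rect [ 573.5 -251.7] [ 25.4 102.7] 63.4 centroid [[ 0.5739 -0.2519  0.032 ]]
thd [351.  196.4] rect [ 522.5 -226.4] [43.7 28.3] 68.5 centroid [[ 0.5223 -0.2266  0.02  ]]
```

```bash
python3 -m pendant '[[[0.42,-0.95,0],0.1,1],[[0.42,-0.95,0],0.1,1],[[0.42,-0.95,0],0.1,1],[[0.42,-0.95,0],0.1,1],[[0.42,-0.95,0],0.1,1],[[0.42,-0.95,0],0.1,1],[[0.42,-0.95,0],0.1,1],[[0.42,-0.95,0],0.1,1],[[0.42,-0.95,0],0.1,1],[[0.42,-0.95,0],0.1,1],[[0.42,-0.95,0],0.1,1],[[0.42,-0.95,0],0.1,1]]' 40; python3 -m pendant '[[[0.42,-0.95,0],0.1,1],[[0.42,-0.95,0],0.1,1],[[0.42,-0.95,0],0.1,1],[[0.42,-0.95,0],0.1,1],[[0.42,-0.95,0],0.1,1],[[0,0,0],0,1],[[0,0,0],0,1],[[0,0,0],0,1]]'
python3 - <<'E'
from h import *
s,p,d=snap("wrist","w1")
print(s["position"],np.degrees(np.arctan2(s["tool_rot"][1,2],s["tool_rot"][0,2])))
snap("top","t1")
E
```

```text
time_s: 1.15
position: [0.3341, 0.1753, 0.2313]
tool_rot: [[0.973, 0.0, 0.231], [-0.231, 0.0, 0.973], [0.0, -1.0, 0.0]]
ft_force: [0.8, 0.5, -0.5]
grip_width: 0.0852
time_s: 1.82
position: [0.3966, 0.0346, 0.2311]
tool_rot: [[0.982, -0.001, 0.19], [-0.19, 0.0, 0.982], [-0.001, -1.0, 0.0]]
ft_force: [0.3, 0.2, -0.5]
grip_width: 0.0852
[0.39657107 0.0345646  0.23114406] 79.06849460787214
```

View pics/w1.png

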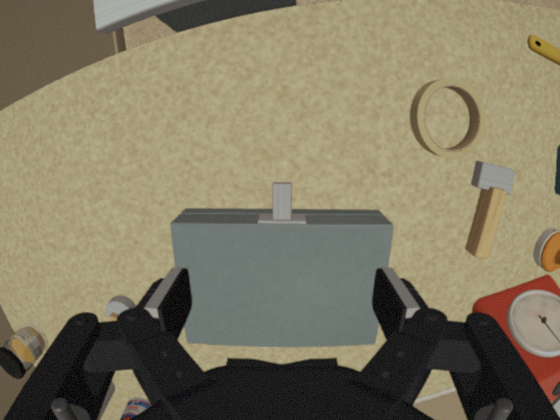

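View pics/t1.png

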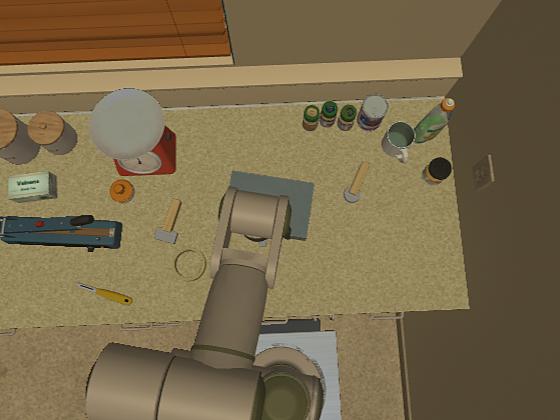

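The wrist view shows the lid aligned with the picture axes: its top front edge is at row ~222, from u=174 to 390, and the tab spans (273–292, 183–220). I cast these pixels onto the known heights.

Run:
```python
from h import *
s=env.observe()
for n,uv,z in [("tab end L",(273,183),.052),("tab end R",(291,183),.052),("tab base L",(273,216),.052),("tab base R",(292,216),.052),("lid fL",(174,222),.06),("lid fR",(390,223),.06),("lid bL",(187,345),.06),("lid bR",(377,345),.06)]:
    print(n,np.round(wrist_ray(s,uv,z)[0],4))
```

```text
tab end L [0.3849 0.0282 0.052 ]
tab end R [0.3883 0.046  0.052 ]
tab base L [0.419  0.0214 0.052 ]
tab base R [0.4227 0.0408 0.052 ]
lid fL [ 0.4036 -0.0822  0.06  ]
lid fR [0.4474 0.1417 0.06  ]
lid bL [ 0.5639 -0.1191  0.06  ]
lid bR [0.6092 0.1174 0.06  ]
```

```bash
python3 -m pendant '[[[0.05,0,-0.85],0,0.6],[[0,0,-0.85],0,0.6],[[0,0,-0.85],0,0.6],[[0,0,-0.85],0,0.6],[[0,0,-0.85],0,0.6],[[0,0,-0.85],0,0.6],[[0,0,-0.85],0,0.6],[[0,0,-0.85],0,0.6],[[0,0,0],0,0.6],[[0,0,0],0,0.6]]' 40; python3 -m pendant '[[[0,0,0],0,0.1],[[0,0,0],0,0],[[0,0,0],0,0],[[0,0,0],0,0],[[0,0,0],0,0],[[0,0,0],0,0],[[0,0,0],0,0],[[0,0,0],0,0]]'
python3 - <<'E'
from h import *
s,p,d=snap("wrist","w2")
# arc plan
C=np.array([.5045,.014]);u=np.array([.982,-.189])
H=C+.08*u; s_=s["position"]
r=(s_[:2]-H)@u; zz=s_[2]+.0187-.022;R=np.hypot(r,zz);f0=np.arctan2(zz,-r)
print(s_,r,zz,R,np.degrees(f0))
prev=None
for th in np.arange(0,1.66,.11):
    f=f0+th;x=-R*np.cos(f);z=R*np.sin(f)
    q=np.array([*(u*x),z])
    if prev is not None: print(round(th,2),np.round((q-prev)/.03,3).tolist())
    prev=q
E
```

```text
time_s: 2.75
position: [0.398, 0.035, 0.0273]
tool_rot: [[0.982, -0.002, 0.188], [-0.188, 0.001, 0.982], [-0.002, -1.0, 0.0]]
ft_force: [-0.7, 0.2, 0.6]
grip_width: 0.0514
time_s: 3.42
position: [0.3992, 0.0343, 0.0287]
tool_rot: [[0.982, 0.003, 0.19], [-0.19, -0.0, 0.982], [0.003, -1.0, 0.0]]
ft_force: [-0.7, 1.4, 7.3]
grip_width: 0.0194
[0.39916059 0.03430252 0.02867026] -0.18728407443891804 0.025370263612655646 0.18899464228971632 7.714559691485948
0.11 [0.128, -0.025, 0.68]
0.22 [0.201, -0.039, 0.662]
0.33 [0.271, -0.052, 0.635]
0.44 [0.338, -0.065, 0.601]
0.55 [0.401, -0.077, 0.56]
0.66 [0.458, -0.088, 0.512]
0.77 [0.511, -0.098, 0.457]
0.88 [0.557, -0.107, 0.397]
0.99 [0.597, -0.115, 0.333]
1.1 [0.629, -0.121, 0.264]
1.21 [0.653, -0.126, 0.192]
1.32 [0.67, -0.129, 0.118]
1.43 [0.679, -0.131, 0.042]
1.54 [0.679, -0.131, -0.034]
1.65 [0.672, -0.129, -0.11]
```

View pics/w2.png

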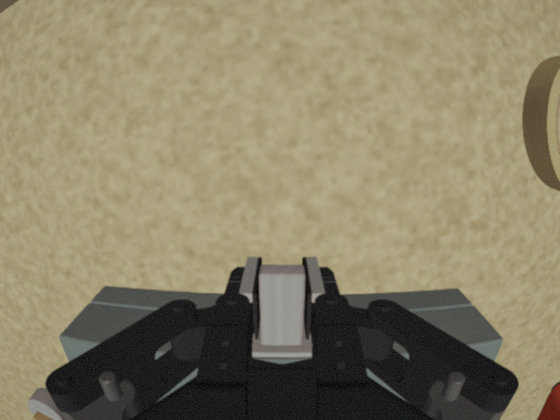

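The tab is pinched, with a width reading of 19 mm. Now I swing it along the arc.

```bash
python3 -m pendant '[[[0.13,-0.025,0.68],0,0],[[0.2,-0.04,0.66],0,0],[[0.27,-0.05,0.635],0,0],[[0.34,-0.065,0.6],0,0],[[0.4,-0.077,0.56],0,0],[[0.46,-0.09,0.51],0,0]]' 40;  python3 -m pendant '[[[0.51,-0.1,0.46],0,0],[[0.555,-0.105,0.4],0,0],[[0.6,-0.115,0.33],0,0],[[0.63,-0.12,0.265],0,0],[[0,0,0],0,0]]'
python3 - <<'E'
from h import *
s,p,d=snap("side","s3");snap("wrist","w3")
E
```

```text
time_s: 3.97
position: [0.4519, 0.0237, 0.1384]
tool_rot: [[0.982, -0.001, 0.189], [-0.189, -0.001, 0.982], [-0.001, -1.0, -0.001]]
ft_force: [1.8, -2.4, -8.0]
grip_width: 0.0194
time_s: 4.38
position: [0.5234, 0.0093, 0.1829]
tool_rot: [[0.982, 0.003, 0.19], [-0.19, -0.002, 0.982], [0.003, -1.0, -0.002]]
ft_force: [-6.5, -3.4, 10.6]
grip_width: 0.0192
```

View pics/s3.png

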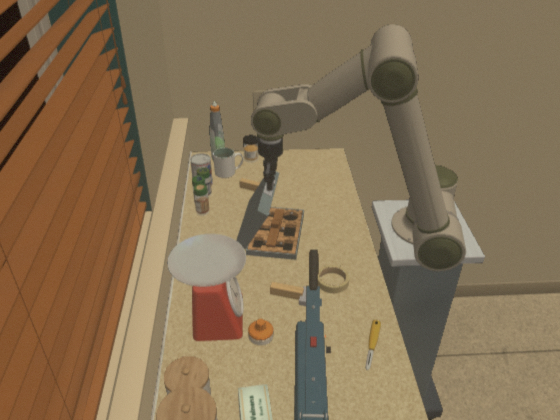

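View pics/w3.png

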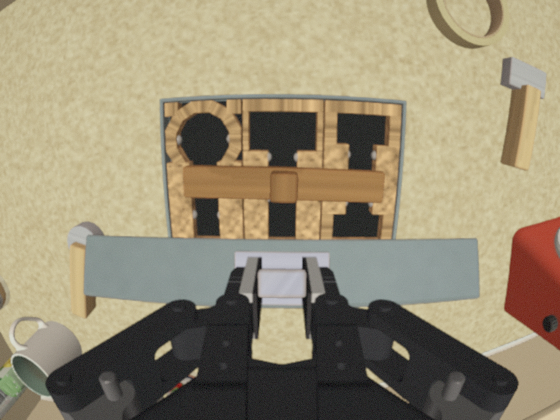

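The lid is most of the way up. The insert shows, from left to right (−y to +y), the tamper, scraper and spreader cutouts. The bar lies across at row ~185 with its block at (284,187). I continue past vertical and release.

```bash
python3 -m pendant '[[[0.65,-0.125,0.19],0,0],[[0.67,-0.13,0.12],0,0],[[0.68,-0.13,0.04],0,0],[[0.68,-0.13,-0.03],0,0],[[0.67,-0.13,-0.11],0,0],[[0,0,0],0,0]]' 40;  python3 - <<'E'
from h import *
snap("wrist","w4")
E
```

```text
time_s: 4.98
position: [0.6245, -0.011, 0.188]
tool_rot: [[0.982, 0.004, 0.191], [-0.191, -0.003, 0.982], [0.005, -1.0, -0.002]]
ft_force: [-0.6, -9.2, 6.8]
grip_width: 0.0196
```

View pics/w4.png

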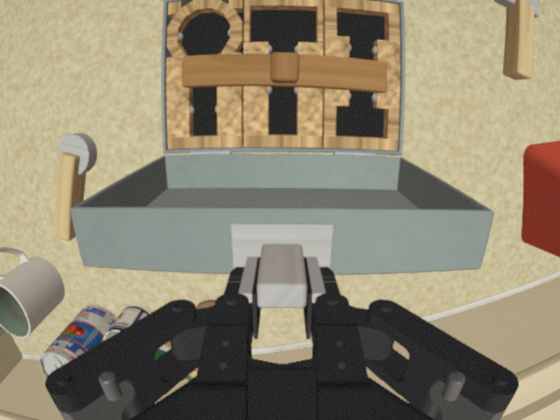

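```bash
python3 -m pendant '[[[0,0,0],0,0.7],[[0,0,0],0,0.7],[[0,0,0],0,0.7],[[0,0,0.5],0,0.7],[[0,0,0.8],0,1],[[0,0,0.9],0,1],[[-0.4,0,0.8],0,1],[[-0.8,0.15,0],0,1],[[-0.8,0.15,0],0,1],[[-0.8,0.15,0],0,1],[[-0.8,0.15,0],0,1],[[-0.8,0.15,0],0,1]]';python3 -m pendant '[[[0,0,0],0,1],[[0,0,0],0,1],[[0,0,0],0,1]]';   python3 - <<'E'
from h import *
s,p,d=snap("wrist","w5");print(s["position"]);snap("side","s5");snap("top","t5")
np.save("pics/w5d.npy",d)
import pickle;pickle.dump(s,open("pics/w5.pkl","wb"))
E
```

```text
time_s: 6.03
position: [0.4881, 0.0144, 0.2767]
tool_rot: [[0.982, 0.0, 0.189], [-0.189, 0.0, 0.982], [0.0, -1.0, 0.0]]
ft_force: [0.3, 0.2, 0.2]
grip_width: 0.0853
time_s: 6.28
position: [0.4902, 0.0138, 0.2769]
tool_rot: [[0.982, 0.001, 0.189], [-0.189, -0.0, 0.982], [0.001, -1.0, 0.0]]
ft_force: [-0.3, -0.3, 0.1]
grip_width: 0.0856
[0.49022105 0.01378359 0.27689608]
```

View pics/w5.png

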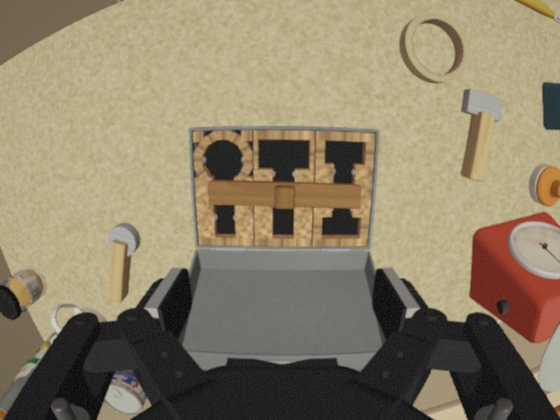

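View pics/s5.png

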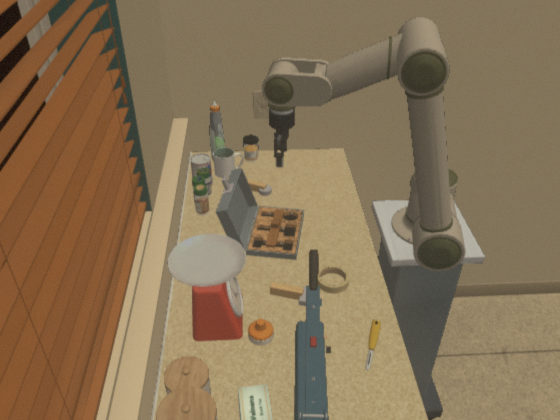

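The lid is open at its stop. In the wrist view the bar spans (208,193) to (361,196) with its block at (284,197), and the case rim corners are near (190,129), (378,130), (370,247) and (196,247). Now I measure the bar and the tools.

Run:
```python
from h import *
import pickle
s=pickle.load(open("pics/w5.pkl","rb"))
p=cv2.imread("pics/w5.png")
cv2.imwrite("pics/c5.png",cv2.resize(p[115:260,180:390],None,fx=3.6,fy=3.6,interpolation=cv2.INTER_CUBIC))
def W(n,uv,z): print(n,np.round(wrist_ray(s,uv,z)[0],4))
for a in [(190,129),(378,130),(371,247),(195,247)]: W("case",a,.022)
for a in [(275,186),(295,186),(295,209),(275,208)]: W("block",a,.053)
for a in [(208,193),(361,196)]: W("barend",a,.034)
```

```text
case [ 0.4051 -0.086   0.022 ]
case [0.4501 0.1434 0.022 ]
case [0.6035 0.1154 0.022 ]
case [ 0.5585 -0.1191  0.022 ]
block [0.4912 0.0056 0.053 ]
block [0.4955 0.0282 0.053 ]
block [0.5226 0.0233 0.053 ]
block [5.17e-01 5.00e-04 5.30e-02]
barend [ 0.4874 -0.0787  0.034 ]
barend [0.5269 0.107  0.034 ]
```

View pics/c5.png

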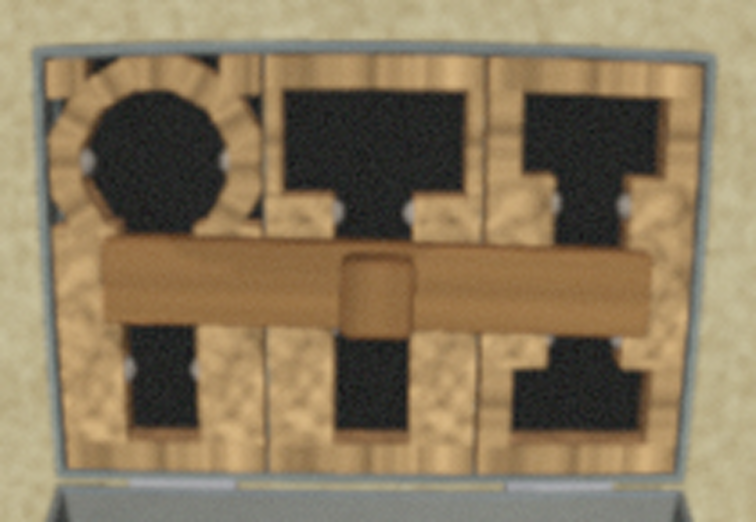

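```bash
python3 -m pendant '[[[0.27,0,-0.8],-0.1,0.6],[[0.26,0.01,-0.8],-0.1,0.6],[[0,0,-0.8],0,0.6],[[0,0,-0.8],0,0.6],[[0,0,-0.8],0,0.6],[[0,0,-0.8],0,0.6],[[0,0,-0.8],0,0.6],[[0,0,-0.8],0,0.6],[[0,0,-0.8],0,0.6],[[0,0,-0.8],0,0.6],[[0,0,0],0,0.6],[[0,0,0],0,0.6]]' 60; python3 -m pendant '[[[0,0,0],0,0.1],[[0,0,0],0,0],[[0,0,0],0,0],[[0,0,0],0,0],[[0,0,0],0,0],[[0,0,0],0,0]]'; python3 -m pendant '[[[0,0,0.3],0,0],[[0,0,0.5],0,0],[[0,0,0.5],0,0],[[0,0,0],0,0]]'
python3 - <<'E'
from h import *
s,p,d=snap("wrist","w6");print(s["position"])
E
```

```text
time_s: 7.43
position: [0.5057, 0.014, 0.036]
tool_rot: [[0.978, -0.002, 0.206], [-0.206, 0.0, 0.978], [-0.002, -1.0, -0.0]]
ft_force: [-0.5, 0.6, 0.7]
grip_width: 0.0512
time_s: 7.93
position: [0.5068, 0.0139, 0.0382]
tool_rot: [[0.978, 0.004, 0.206], [-0.206, -0.001, 0.978], [0.004, -1.0, 0.0]]
ft_force: [-0.7, -0.1, 6.5]
grip_width: 0.0223
time_s: 8.27
position: [0.5071, 0.0139, 0.0787]
tool_rot: [[0.978, 0.005, 0.206], [-0.206, -0.001, 0.979], [0.005, -1.0, -0.0]]
ft_force: [0.4, -0.5, -0.4]
grip_width: 0.0224
[0.50708291 0.01386834 0.07874822]
```

View pics/w6.png

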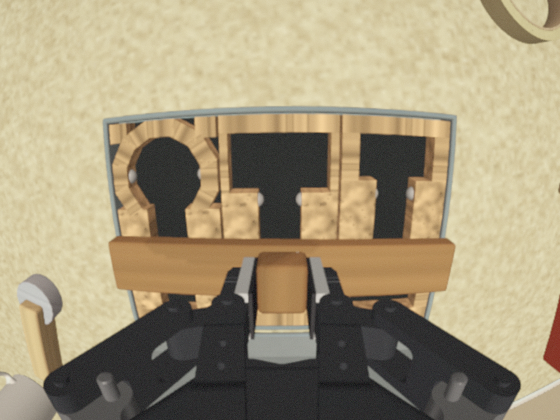

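```bash
python3 -m pendant '[[[0,0,0.8],0,0],[[0,-0.2,0.8],0,0],[[0,-0.5,0.6],0,0],[[-0.07,-0.7,0],-0.8,0],[[-0.07,-0.7,0],-0.87,0],[[-0.07,-0.7,0],-0.87,0],[[-0.07,-0.7,0],-0.87,0],[[-0.07,-0.7,0],-0.87,0],[[-0.07,-0.7,0],-0.87,0],[[-0.07,-0.7,0],-0.87,0],[[-0.07,-0.7,0],-0.87,0],[[-0.07,-0.7,0],-0.87,0]]' 60; python3 -m pendant '[[[-0.07,-0.7,0],-0.87,0],[[-0.07,-0.7,0],-0.87,0],[[-0.07,-0.7,0],-0.87,0],[[-0.07,-0.7,0],-0.87,0],[[-0.07,-0.7,0],-0.87,0],[[-0.07,-0.7,0],-0.87,0],[[-0.07,-0.7,0],-0.87,0],[[-0.07,-0.7,0],-0.87,0],[[-0.07,-0.7,0],-0.87,0],[[0,0,0],0,0],[[0,0,0],0,0]]'
python3 - <<'E'
from h import *
s,p,d=snap("wrist","w7");print(s["position"])
E
```

```text
time_s: 9.32
position: [0.4863, -0.1968, 0.1409]
tool_rot: [[0.63, -0.001, 0.776], [-0.776, 0.001, 0.63], [-0.001, -1.0, -0.0]]
ft_force: [0.4, -0.0, -2.0]
grip_width: 0.0225
time_s: 10.23
position: [0.4674, -0.3853, 0.1406]
tool_rot: [[0.002, -0.001, 1.0], [-1.0, 0.001, 0.002], [-0.001, -1.0, -0.001]]
ft_force: [-0.8, -0.1, -1.0]
grip_width: 0.0225
[ 0.46741316 -0.38530334  0.14057571]
```

View pics/w7.png

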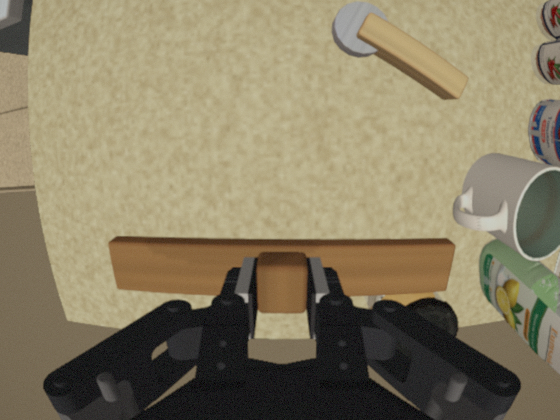

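```bash
python3 -m pendant '[[[0,0,-0.6],0,0],[[0,0,-0.7],0,0],[[0,0,-0.7],0,0],[[0,0,-0.7],0,0],[[0,0,-0.6],0,0],[[0,0,-0.4],0,0],[[0,0,-0.2],0,0],[[0,0,-0.1],0,0],[[0,0,-0.08],0,0],[[0,0,0],0,0],[[0,0,0],0,0]]' 60; python3 -m pendant '[[[0,0,0],0,0.3],[[0,0,0],0,0.45],[[0,0,0],0,0.5],[[0,0,0],0,0.5],[[0,0,0],0,0.5],[[0,0,0.3],0,0.5],[[0,0,0.6],0,0.5],[[0,0,0.8],0,0.5],[[0,0,0.8],0,0.5],[[0,0,0.8],0,1],[[0,0,0.8],0,1],[[0,0,0],0,1]]'
python3 - <<'E'
from h import *
s,p,d=snap("wrist","w8");print(s["position"])
snap("top","t8")
E
```

```text
time_s: 11.2
position: [0.4682, -0.385, 0.0199]
tool_rot: [[0.003, 0.001, 1.0], [-1.0, -0.001, 0.003], [0.001, -1.0, 0.001]]
ft_force: [-0.6, -0.1, -1.1]
grip_width: 0.0227
time_s: 12.2
position: [0.4692, -0.3863, 0.1479]
tool_rot: [[0.003, 0.006, 1.0], [-1.0, -0.007, 0.003], [0.007, -1.0, 0.006]]
ft_force: [0.7, -0.2, 1.0]
grip_width: 0.0769
[ 0.46921769 -0.38633483  0.14790816]
```

View pics/w8.png

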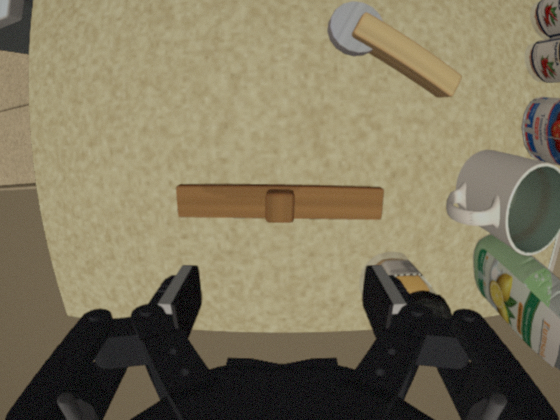

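View pics/t8.png

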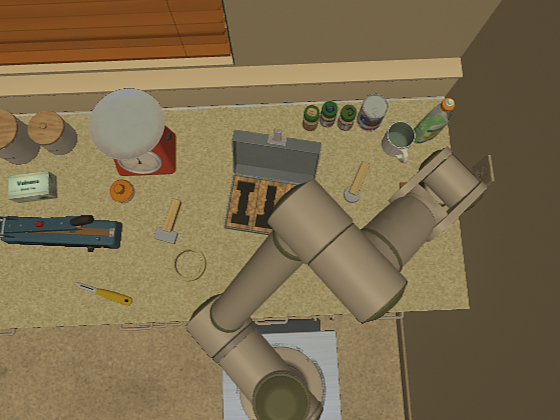

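The bar lies flat on the worktop, seen in the wrist view at (178–383, 203), clear of the jar and mug. Next I go above the tamper with the jaws turned to 63°.

```bash
python3 -m pendant '[[[0,0,0.7],0.5,1],[[0.22,0.33,0.4],0.9,1],[[0.22,0.33,0.4],0.9,1],[[0.22,0.33,0.4],0.9,1],[[0.22,0.33,0.4],0.9,1],[[0.22,0.33,0.4],0.9,1],[[0.22,0.33,0.4],0.9,1],[[0.22,0.33,0.4],0.9,1],[[0.22,0.33,0],0.9,1],[[0.22,0.33,0],0.9,1],[[0.22,0.33,0],0.9,1],[[0.22,0.33,0],0.9,1]]'; python3 -m pendant '[[[0.22,0.33,0],0.9,1],[[0.22,0.33,0],0.9,1],[[0.22,0.33,0],0.5,1],[[0,0,0],0,1],[[0,0,0],0,1],[[0,0,0],0,1]]'
python3 - <<'E'
from h import *
import pickle
s,p,d=snap("wrist","w9");print(s["position"]);pickle.dump(s,open("pics/w9.pkl","wb"))
E
```

```text
time_s: 13.3
position: [0.5405, -0.2753, 0.246]
tool_rot: [[0.792, -0.002, 0.611], [-0.611, 0.002, 0.792], [-0.002, -1.0, 0.0]]
ft_force: [0.3, -0.4, 0.3]
grip_width: 0.0856
time_s: 13.8
position: [0.5601, -0.2467, 0.2469]
tool_rot: [[0.895, -0.001, 0.446], [-0.446, 0.0, 0.895], [-0.001, -1.0, -0.0]]
ft_force: [0.5, 0.0, 0.6]
grip_width: 0.0853
[ 0.56005576 -0.24667732  0.24688429]
```

View pics/w9.png

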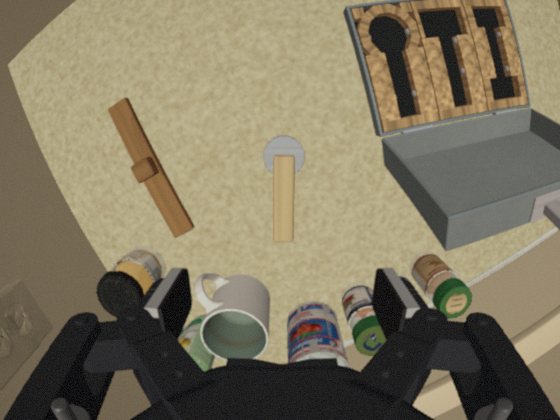

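Run:
```python
from h import *
import pickle
s=pickle.load(open("pics/w9.pkl","rb"));p=cv2.imread("pics/w9.png");hsv=cv2.cvtColor(p,cv2.COLOR_BGR2HSV).astype(int)
roi=np.zeros(p.shape[:2],bool);roi[130:250,255:315]=1
print(hsv[200,284],hsv[145,284],hsv[200,240])
def W(uv,z): return wrist_ray(s,uv,z)
m=(roi&(hsv[...,1]<50)).astype(np.uint8);m=cv2.morphologyEx(m,cv2.MORPH_OPEN,np.ones((3,3)))
c=max(cv2.findContours(m,0,1)[0],key=cv2.contourArea)[:,0]
h=cv2.convexHull(c)[:,0];h=h[h[:,1]<165]
(cc,r)=cv2.minEnclosingCircle(np.float32(W(h,.02)[:,:2]*1000));print("disc",cc,r,h[:,0].min(),h[:,0].max(),h[:,1].min())
for a in [(274,156),(294,156),(293,241),(274,241)]: print(a,np.round(W(a,.032),4))
print("mug",np.round(W([(202,335),(270,335),(240,280),(237,315)],.091),3))
cv2.imwrite("pics/c9.png",cv2.resize(p[130:250,230:340],None,fx=5,fy=5,interpolation=cv2.INTER_CUBIC))
```

```text
[ 21  94 190] [ 18   8 168] [ 23  71 179]
disc (531.4934692382812, -230.7146453857422) 23.819913864135742 263 304 136
(274, 156) [[ 0.5261 -0.2397  0.032 ]]
(294, 156) [[ 0.5359 -0.22    0.032 ]]
(293, 241) [[ 0.6254 -0.2646  0.032 ]]
(274, 241) [[ 0.6154 -0.2847  0.032 ]]
mug [[ 0.664 -0.403  0.091]
 [ 0.697 -0.33   0.091]
 [ 0.619 -0.325  0.091]
 [ 0.656 -0.35   0.091]]
```

View pics/c9.png

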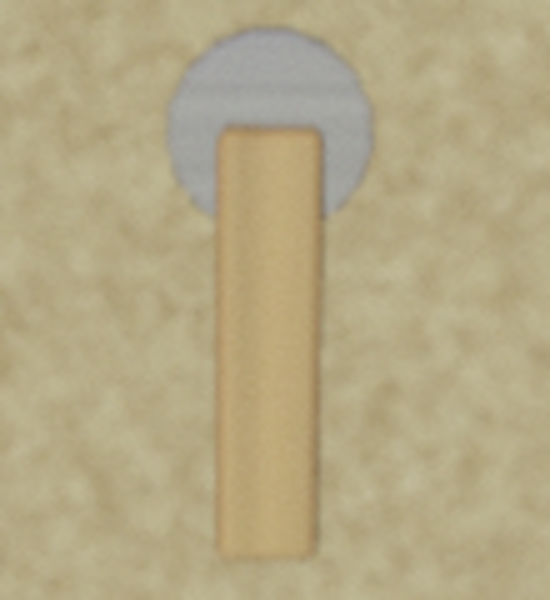

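Disc centre is (0.5315, −0.2307) and the tail end is (0.6204, −0.2747). They are 99 mm apart against 100 mm nominal, so the tamper centre is about (0.565, −0.247) with its axis at −26.5°. Picking it up.

```bash
python3 -m pendant '[[[0.17,-0.02,-0.4],0,0.8],[[0,0,-0.8],0,0.7],[[0,0,-0.8],0,0.7],[[0,0,-0.8],0,0.7],[[0,0,-0.8],0,0.7],[[0,0,-0.8],0,0.7],[[0,0,-0.8],0,0.7],[[0,0,-0.8],0,0.7],[[0,0,-0.8],0,0.7],[[0,0,-0.8],0,0.7],[[0,0,-0.06],0,0.7],[[0,0,0],0,0.7]]' 80; python3 -m pendant '[[[0,0,0],0,0.7],[[0,0,0],0,0.1],[[0,0,0],0,0],[[0,0,0],0,0],[[0,0,0],0,0],[[0,0,0],0,0],[[0,0,0],0,0]]'; python3 -m pendant '[[[0,0,0.3],0,0],[[0,0,0.5],0,0],[[0,0,0.5],0,0],[[0,0,0],0,0]]'
python3 - <<'E'
from h import *
s,p,d=snap("wrist","w10");print(s["position"])
E
```

```text
time_s: 14.85
position: [0.5648, -0.2468, 0.016]
tool_rot: [[0.896, -0.003, 0.445], [-0.445, 0.002, 0.896], [-0.003, -1.0, 0.0]]
ft_force: [-0.4, -0.3, 0.2]
grip_width: 0.0596
time_s: 15.43
position: [0.5659, -0.2473, 0.0189]
tool_rot: [[0.896, 0.002, 0.444], [-0.444, -0.001, 0.896], [0.002, -1.0, -0.0]]
ft_force: [-1.8, 0.4, 6.0]
grip_width: 0.0221
time_s: 15.77
position: [0.5666, -0.2477, 0.0597]
tool_rot: [[0.896, 0.004, 0.444], [-0.444, -0.003, 0.896], [0.005, -1.0, -0.001]]
ft_force: [0.3, -0.2, -0.5]
grip_width: 0.0217
[ 0.56664325 -0.24768023  0.05973307]
```

View pics/w10.png

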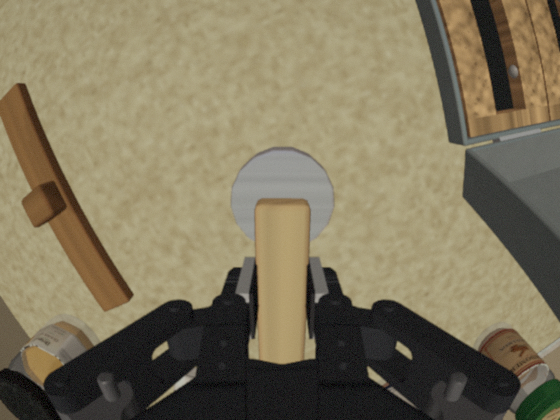

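Run:
```python
from h import *
import pickle
s=pickle.load(open("pics/w5.pkl","rb"));
yaw=np.radians(-10.9);u=np.array([np.cos(yaw),np.sin(yaw)]);v=np.array([-u[1],u[0]])
C=np.array([.5044,.0137])
def L(n,cx,cy,z=.022):
    w=wrist_ray(s,(180+cx/3.6-.36,115+cy/3.6-.36),z)[0];q=(w[:2]-C);print(n,np.round(w[:2],4),"case",np.round([q@u*1000,q@v*1000],1))
L("tam disc L",88,160);L("tam disc R",226,160);L("tam disc top",155,90)
L("tam slot L",128,380);L("tam slot R",197,380);L("tam slot end",163,436)
L("scr head L",284,140);L("scr head R",468,140);L("scr top",375,91);L("scr slot L",335,390);L("scr slot R",409,390);L("scr end",372,438)
L("spr top",592,94);L("spr end",580,438);L("spr headL",524,120);L("spr headR",664,120);L("spr L",512,400);L("spr R",648,400)
for n,a in [("rimTL",(36,48)),("rimTR",(716,57)),("rimBR",(682,476)),("rimBL",(62,474))]: L(n,*a)
```

```text
tam disc L [ 0.4463 -0.0769] case [-40.  -99.9]
tam disc R [ 0.4564 -0.0293] case [-39.  -51.3]
tam disc top [ 0.4276 -0.0483] case [-63.7 -75.4]
tam slot L [ 0.5268 -0.0818] case [ 40.1 -89.5]
tam slot R [ 0.5316 -0.0568] case [ 40.  -64.1]
tam slot end [ 0.5502 -0.0743] case [ 61.6 -77.7]
scr head L [ 0.4536 -0.0084] case [-45.7 -31.3]
scr head R [0.4653 0.0531] case [-45.8  31.3]
scr top [0.4431 0.0251] case [-62.4  -0.4]
scr slot L [ 0.5445 -0.0088] case [ 43.7 -14.5]
scr slot R [0.5495 0.0173] case [43.6 12. ]
scr end [0.5651 0.0008] case [62.  -1.2]
spr top [0.4569 0.098 ] case [-62.5  73.8]
spr end [0.5798 0.0757] case [62.3 75.2]
spr headL [0.4619 0.0732] case [-53.   50.4]
spr headR [0.4699 0.1218] case [-54.3  99.6]
spr L [0.5603 0.0531] case [47.5 49.3]
spr R [0.5701 0.1027] case [47.7 99.8]
rimTL [ 0.4039 -0.0863] case [ -79.8 -117.2]
rimTR [0.4509 0.1439] case [-77.2 117.7]
rimBR [0.6028 0.1125] case [ 78.  115.6]
rimBL [ 0.5581 -0.1164] case [  77.3 -117.6]
```

```bash
python3 -m pendant '[[[-0.4,0,0.5],0,0],[[-0.7,0.1,0.5],0.2,0],[[-0.7,0.3,0.5],0.4,0],[[-0.6,0.6,0],0.4,0],[[-0.17,0.7,0],0.4,0],[[0,0.7,0],0.4,0],[[0,0.7,0],0.4,0],[[0,0.7,0],0.4,0],[[0,0.7,0],0.4,0],[[0,0.7,0],0,0],[[0,0.7,0],0,0],[[0,0.3,0],0,0]]' 80; python3 -m pendant '[[[0,0,0],0,0],[[0,0,0],0,0],[[0,0,0],0,0]]'
python3 - <<'E'
from h import *
import pickle
s,p,d=snap("wrist","w11");print(s["position"]);pickle.dump(s,open("pics/w11.pkl","wb"))
E
```

```text
time_s: 16.82
position: [0.4876, -0.0587, 0.1008]
tool_rot: [[0.981, -0.002, 0.195], [-0.195, 0.001, 0.981], [-0.002, -1.0, 0.001]]
ft_force: [0.5, 0.6, -1.5]
grip_width: 0.0216
time_s: 17.07
position: [0.4885, -0.0619, 0.1012]
tool_rot: [[0.98, -0.0, 0.198], [-0.198, -0.0, 0.98], [-0.0, -1.0, -0.0]]
ft_force: [-0.5, 0.5, -1.3]
grip_width: 0.0218
[ 0.48846892 -0.06188497  0.10124844]
```

View pics/w11.png

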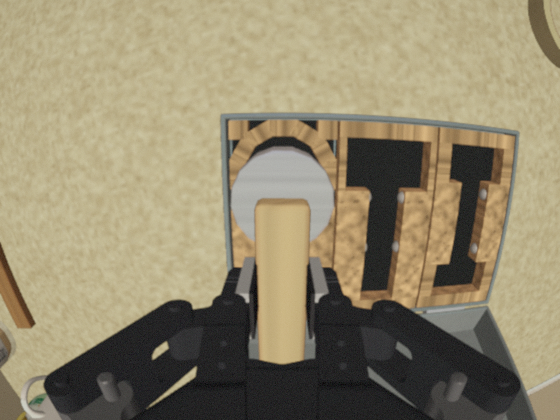

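Run:
```python
from h import *
p=cv2.imread("pics/w11.png")
cv2.imwrite("pics/c11.png",cv2.resize(p[100:320,210:530],None,fx=2.5,fy=2.5,interpolation=cv2.INTER_CUBIC))
```

```text
(no output)
```

View pics/c11.png

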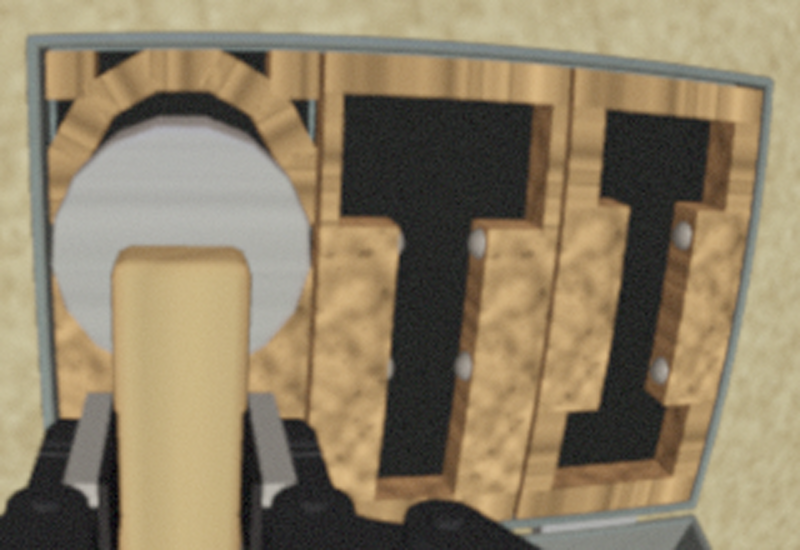

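Run:
```python
from h import *
import pickle
s=pickle.load(open("pics/w11.pkl","rb"))
yaw=np.radians(-11.3);u=np.array([np.cos(yaw),np.sin(yaw)]);v=np.array([-u[1],u[0]]);C=np.array([.5044,.0132])
def L(n,cx,cy,z=.022):
    w=wrist_ray(s,(210+cx/2.5-.3,100+cy/2.5-.3),z)[0];q=(w[:2]-C);print(n,np.round(w[:2],4),"case",np.round([q@u*1000,q@v*1000],1))
L("scrTL",344,95);L("scrTR",553,105);L("scrShL",340,218);L("scrShR",543,226);L("slotL1",404,240);L("slotR1",487,230);L("slotL2",380,470);L("slotR2",455,480);L("end",415,496)
L("sprTL",606,110);L("sprTR",734,123);L("sprEndL",555,486);L("sprEndR",660,480)
L("rimTL",28,38);L("rimTR",772,80);L("rimBR",695,512)
L("ring top",180,90)
print("tool");zt=.1012-.019
L("disc L",52,252,zt+.02);L("disc R",310,252,zt+.02);L("disc top",183,125,zt+.02)
L("hL",114,256,zt+.032);L("hR",248,256,zt+.032);L("hL2",116,380,zt+.032);L("hR2",246,380,zt+.032)
```

```text
scrTL [ 0.4365 -0.0058] case [-62.9 -31.9]
scrTR [0.4487 0.0568] case [-63.2  31.8]
scrShL [ 0.4706 -0.0125] case [-28.2 -31.8]
scrShR [0.4843 0.0495] case [-26.8  31.7]
slotL1 [0.4805 0.0053] case [-21.9 -12.5]
slotR1 [0.4822 0.0311] case [-25.2  13.2]
slotL2 [ 0.5539 -0.0102] case [ 53.2 -13.3]
slotR2 [0.5641 0.0146] case [58.3 13. ]
end [0.5668 0.0006] case [63.6 -0.2]
sprTL [0.4525 0.0748] case [-62.9  50.3]
sprTR [0.4627 0.125 ] case [-62.8 101.5]
sprEndL [0.5766 0.0511] case [63.4 51.3]
sprEndR [0.5872 0.095 ] case [65.1 96.4]
rimTL [ 0.4041 -0.0874] case [ -78.6 -118.3]
rimTR [0.4503 0.1437] case [-78.6 117.3]
rimBR [0.6075 0.1133] case [ 81.5 118.3]
ring top [ 0.427  -0.0498] case [-63.6 -77. ]
tool
disc L [ 0.4469 -0.0775] case [ -38.6 -100.3]
disc R [ 0.4561 -0.0316] case [-38.6 -53.4]
disc top [ 0.4292 -0.0497] case [-61.4 -76.5]
hL [ 0.4471 -0.065 ] case [-40.9 -87.9]
hR [ 0.4514 -0.0433] case [-40.9 -65.7]
hL2 [ 0.4688 -0.0696] case [-18.6 -88.2]
hR2 [ 0.4733 -0.0474] case [-18.6 -65.5]
```

The held tool sits within 1 mm of its cutout's pose. I lower it and press.

```bash
python3 -m pendant '[[[0.02,0.03,-0.4],0,0],[[0,0,-0.5],0,0],[[0,0,-0.5],0,0],[[0,0,-0.4],0,0],[[0,0,-0.1],0,0],[[0,0,0],0,0]]' 80; python3 -m pendant '[[[0,0,-0.1],0,0],[[0,0,-0.1],0,0],[[0,0,0],0,0]]';  python3 -m pendant '[[[0,0,-0.1],0,0],[[0,0,-0.1],0,0],[[0,0,0],0,0]]'
```

```text
time_s: 17.62
position: [0.4887, -0.0607, 0.0438]
tool_rot: [[0.98, -0.001, 0.198], [-0.198, 0.0, 0.98], [-0.002, -1.0, 0.0]]
ft_force: [0.8, -0.2, -2.2]
grip_width: 0.0218
time_s: 17.87
position: [0.489, -0.0602, 0.0385]
tool_rot: [[0.98, 0.0, 0.197], [-0.197, -0.0, 0.98], [0.0, -1.0, -0.0]]
ft_force: [-0.1, 0.2, -1.1]
grip_width: 0.0217
time_s: 18.12
position: [0.4891, -0.0603, 0.0322]
tool_rot: [[0.98, 0.001, 0.197], [-0.197, -0.0, 0.98], [0.001, -1.0, -0.0]]
ft_force: [1.5, -1.5, -2.5]
grip_width: 0.0219
```

```bash
python3 -m pendant '[[[0,0,-0.1],0,0],[[0,0,0],0,0],[[0,0,0],0,0]]' 80;  python3 -m pendant '[[[0,0,-0.08],0,0],[[0,0,0],0,0],[[0,0,0],0,0]]'
python3 - <<'E'
from h import *
import pickle
s,p,d=snap("wrist","w12");print(s["position"])
E
```

```text
time_s: 18.37
position: [0.4888, -0.0601, 0.0291]
tool_rot: [[0.98, -0.001, 0.197], [-0.197, 0.0, 0.98], [-0.001, -1.0, -0.0]]
ft_force: [0.1, -2.1, -3.2]
grip_width: 0.0221
time_s: 18.62
position: [0.4889, -0.0601, 0.0269]
tool_rot: [[0.98, -0.0, 0.197], [-0.197, -0.0, 0.98], [-0.0, -1.0, -0.0]]
ft_force: [1.2, -2.7, -2.1]
grip_width: 0.022
[ 0.48893158 -0.06007377  0.02692254]
```

View pics/w12.png

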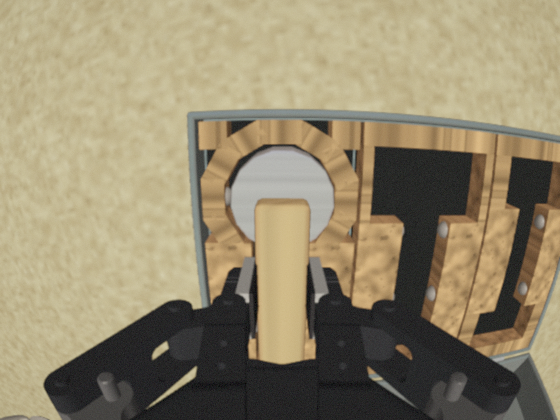

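```bash
python3 -m pendant '[[[0,-0.03,-0.08],0,0],[[0,0,0],0,0],[[0,0,0],0,0]]' 80;  python3 -m pendant '[[[0,0,-0.07],0,0],[[0,0,0],0,0],[[0,0,0],0,0]]'
```

```text
time_s: 18.92
position: [0.489, -0.0602, 0.0268]
tool_rot: [[0.98, 0.002, 0.197], [-0.197, 0.001, 0.98], [0.001, -1.0, 0.001]]
ft_force: [-6.9, 4.2, 28.1]
grip_width: 0.0217
time_s: 19.17
position: [0.489, -0.0602, 0.0267]
tool_rot: [[0.98, 0.003, 0.197], [-0.197, -0.0, 0.98], [0.003, -1.0, 0.0]]
ft_force: [-15.1, 6.2, 53.8]
grip_width: 0.0215
```

It bottoms at TCP z = 0.0267 with the force rising sharply, which means it is on the floor. I ease off, release, rise and check.

```bash
python3 -m pendant '[[[0,0,0.08],0,0],[[0,0,0.06],0,0],[[0,0,0],0,0],[[0,0,0],0,0.25],[[0,0,0],0,0.4],[[0,0,0],0,0.5],[[0,0,0],0,0.5],[[0,0,0],0,0.5],[[0,0,0.3],0,0.5],[[0,0,0.6],0,0.5],[[0,0,0.8],0,0.5],[[0,0,0.8],0,0.5]]'; python3 -m pendant '[[[0,0,0.8],0,1],[[0,0,0.8],0,1],[[0,0,0.8],0,1],[[0,0,0],0,1],[[0,0,0],0,1]]';python3 - <<'E'
from h import *
import pickle
s,p,d=snap("wrist","w13");print(s["position"]);pickle.dump(s,open("pics/w13.pkl","wb"));snap("top","t13");snap("side","s13")
cv2.imwrite("pics/c13.png",cv2.resize(p[80:330,150:450],None,fx=2.3,fy=2.3,interpolation=cv2.INTER_CUBIC))
E
```

```text
time_s: 20.17
position: [0.4886, -0.0608, 0.103]
tool_rot: [[0.98, -0.001, 0.197], [-0.197, 0.0, 0.98], [-0.001, -1.0, 0.0]]
ft_force: [0.2, -0.1, -0.3]
grip_width: 0.0427
time_s: 20.58
position: [0.4892, -0.061, 0.1751]
tool_rot: [[0.98, 0.003, 0.197], [-0.197, -0.001, 0.98], [0.003, -1.0, -0.0]]
ft_force: [-0.6, 0.4, -0.1]
grip_width: 0.0853
[ 0.48923318 -0.06099323  0.1751042 ]
```

View pics/w13.png

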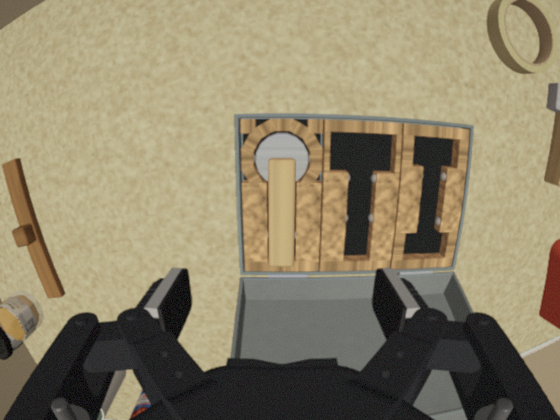

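View pics/t13.png

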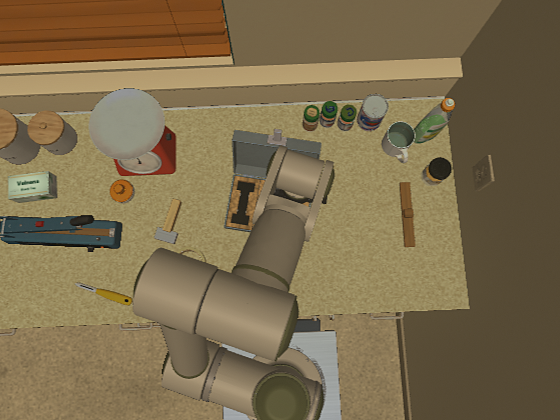

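View pics/c13.png

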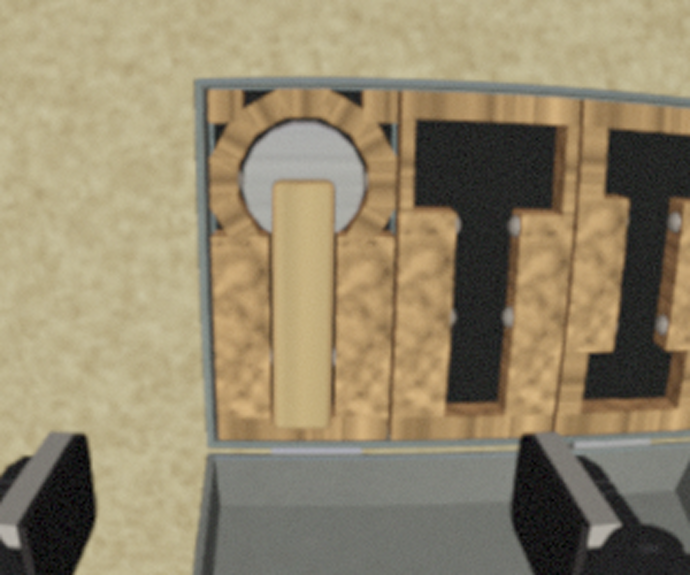

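The tamper looks seated: its disc sits concentric in the ring and the handle in the slot. The bar still lies flat. Before moving to the scraper I check how far the kitchen scale and tape are from it.

Run:
```python
from h import *
d=np.load("pics/top0d.npy");P=cloud("top",d)
r=P[80:180,85:180].reshape(-1,3);r=r[r[:,2]>.1]
print("scale xyz min",r.min(0),"max",r.max(0))
for u,v in [(175,172),(163,140),(150,160),(128,160)]: print(P[v,u])
for z in (.03,.1,.2):
    q=P[80:180,85:180].reshape(-1,3);q=q[(q[:,2]>z)&(q[:,2]<z+.07)];print(z,q.min(0),q.max(0))
s=__import__("pickle").load(open("pics/w13.pkl","rb"))
# tamper handle top
_,dd=None,None
print("tape", ray("top",[(175,265),(206,265),(190,249),(190,281)],.025))
```

```text
scale xyz min [ 0.21076033 -0.00501864  0.10004046] max [0.85733816 0.52568782 1.48158201]
[ 0.62420952  0.28859779 -0.00468134]
[0.68229732 0.2969043  0.12128457]
[0.63547454 0.33987512 0.09098319]
[0.63699972 0.40059718 0.09468158]
0.03 [0.59973465 0.256465   0.0300574 ] [0.83206333 0.54846458 0.09997456]
0.1 [0.62834124 0.24548198 0.10004046] [0.85733816 0.52568782 0.16270115]
0.2 [0.60023959 0.27156981 0.20002487] [0.79756834 0.4682369  0.22647735]
tape [[0.34497661 0.28285389 0.025     ]
 [0.34132882 0.19559744 0.025     ]
 [0.38835706 0.24033156 0.025     ]
 [0.29864311 0.24091511 0.025     ]]
```

```bash
python3 -m pendant '[[[0,0,0.8],0,1],[[0,0.5,0.8],0,1],[[-0.1,0.85,0.8],-0.1,1],[[-0.1,0.9,0],-0.2,1],[[-0.1,0.9,0],-0.2,1],[[-0.1,0.9,0],-0.2,1],[[-0.1,0.9,0],-0.2,1],[[0,0.9,0],-0.2,1],[[0,0.9,0],-0.1,1],[[0,0.9,0],0,1],[[0,0.9,0],0,1],[[0,0.9,0],0,1]]'; python3 -m pendant '[[[0,0.9,0],0,1],[[0,0.9,0],0,1],[[0,0.7,0],0,1],[[0,0,0],0,1],[[0,0,0],0,1],[[0,0,0],0,1]]';python3 - <<'E'
from h import *
import pickle
s,p,d=snap("wrist","w14");print(s["position"]);pickle.dump(s,open("pics/w14.pkl","wb"))
E
```

```text
time_s: 21.73
position: [0.4734, 0.2239, 0.2446]
tool_rot: [[0.954, -0.002, 0.298], [-0.298, -0.001, 0.954], [-0.002, -1.0, -0.001]]
ft_force: [0.8, 0.0, 0.5]
grip_width: 0.0856
time_s: 22.23
position: [0.4738, 0.2969, 0.245]
tool_rot: [[0.954, -0.001, 0.299], [-0.299, -0.001, 0.954], [-0.001, -1.0, -0.001]]
ft_force: [-1.2, -0.2, 0.9]
grip_width: 0.0857
[0.47380829 0.29693476 0.24498474]
```

View pics/w14.png

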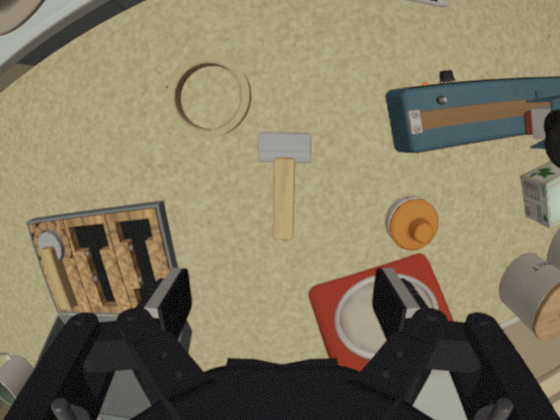

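Run:
```python
from h import *
import pickle
s=pickle.load(open("pics/w14.pkl","rb"));p=cv2.imread("pics/w14.png")
x0,y0=240,120
cv2.imwrite("pics/c14.png",cv2.resize(p[y0:250,x0:330],None,fx=5,fy=5,interpolation=cv2.INTER_CUBIC))
```

```text
(no output)
```

View pics/c14.png

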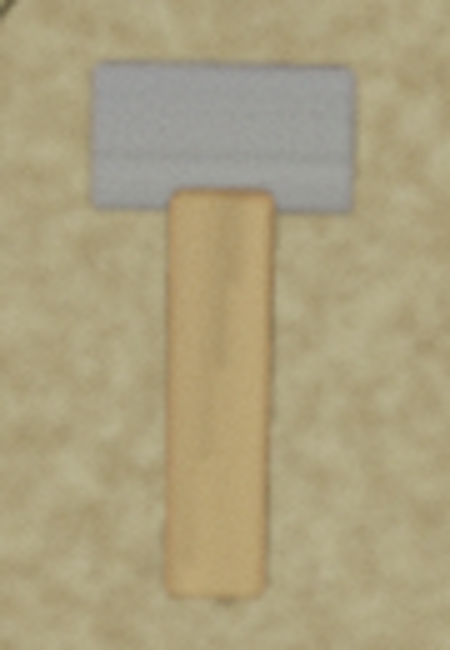

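Run:
```python
from h import *
import pickle
s=pickle.load(open("pics/w14.pkl","rb"))
def L(cx,cy,z): return wrist_ray(s,(240+cx/5-.4,120+cy/5-.4),z)[0][:2]
a=L(93,62,.02);b=L(355,67,.02);c=L(352,212,.02);d=L(92,209,.02)
f=lambda q:np.degrees(np.arctan2(q[1],q[0]))
print("head",a,b,c,d,"w",np.linalg.norm(b-a),"ang",f(b-a),f(c-d),f(c-b),f(d-a))
e=L(165,598,.032);g=L(265,598,.032);h=L(170,195,.032);i=L(273,195,.032)
print("handle ends",(h+i)/2,(e+g)/2,f((e+g)/2-(h+i)/2),np.linalg.norm(g-e))
front=(a+b)/2;tail=(e+g)/2
print(front,tail,np.linalg.norm(tail-front),f(tail-front),(front+tail)/2)
```

```text
head [0.40851844 0.28910654] [0.42703875 0.34497737] [0.45863108 0.33487804] [0.44039917 0.27854438] w 0.058860440020780745 ang 71.66044306773819 72.06626869775386 -17.72787511944257 -18.33016528344326
handle ends [0.44478752 0.30797015] [0.53437536 0.27861582] -18.14188629677793 0.0234420938983214
[0.4177786  0.31704196] [0.53437536 0.27861582] 0.12276551634228826 -18.240376819368755 [0.47607698 0.29782889]
```

```bash
python3 -m pendant '[[[0.06,0.03,-0.4],-0.14,0.8],[[0,0,-0.8],0,0.7],[[0,0,-0.8],0,0.7],[[0,0,-0.8],0,0.7],[[0,0,-0.8],0,0.7],[[0,0,-0.8],0,0.7],[[0,0,-0.8],0,0.7],[[0,0,-0.8],0,0.7],[[0,0,-0.8],0,0.7],[[0,0,-0.8],0,0.7],[[0,0,0],0,0.7],[[0,0,0],0,0.7]]' 80; python3 -m pendant '[[[0,0,0],0,0.7],[[0,0,0],0,0.1],[[0,0,0],0,0],[[0,0,0],0,0],[[0,0,0],0,0],[[0,0,0],0,0],[[0,0,0],0,0]]'; python3 -m pendant '[[[0,0,0.3],0,0],[[0,0,0.5],0,0],[[0,0,0.5],0,0],[[0,0,0],0,0]]'
python3 - <<'E'
from h import *
s,p,d=snap("wrist","w15");print(s["position"])
E
```

```text
time_s: 23.28
position: [0.4757, 0.2975, 0.0175]
tool_rot: [[0.95, -0.002, 0.311], [-0.311, -0.001, 0.95], [-0.002, -1.0, -0.001]]
ft_force: [0.4, 0.2, -0.4]
grip_width: 0.0596
time_s: 23.87
position: [0.4762, 0.2986, 0.0191]
tool_rot: [[0.951, 0.002, 0.31], [-0.31, 0.001, 0.951], [0.002, -1.0, 0.001]]
ft_force: [-0.5, -1.1, 8.3]
grip_width: 0.0219
time_s: 24.2
position: [0.477, 0.299, 0.0598]
tool_rot: [[0.951, 0.005, 0.31], [-0.31, 0.002, 0.951], [0.004, -1.0, 0.003]]
ft_force: [1.6, 0.3, -0.3]
grip_width: 0.0222
[0.47698453 0.29904308 0.05980878]
```

View pics/w15.png

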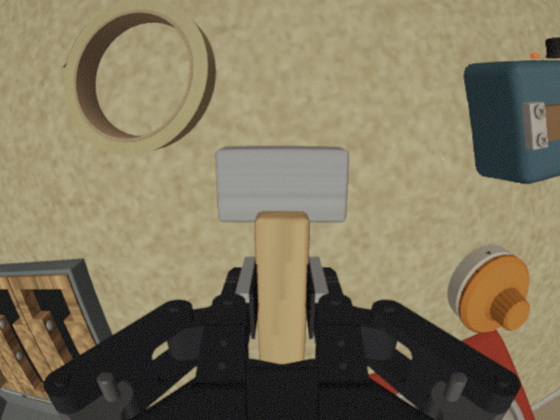

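```bash
python3 -m pendant '[[[0,0,0.7],0,0],[[0,-0.4,0.65],0.16,0],[[0,-0.8,0],0.15,0],[[0,-0.9,0],0.15,0],[[0,-0.9,0],0.15,0],[[0,-0.9,0],0.15,0],[[0,-0.9,0],0.15,0],[[0,-0.9,0],0.15,0],[[0,-0.9,0],0.15,0],[[0.2,-0.9,0],0.15,0],[[0.3,-0.9,0],0,0],[[0.3,-0.83,0],0,0]]' 80; python3 -m pendant '[[[0.12,-0.3,0],0,0],[[0,0,0],0,0],[[0,0,0],0,0],[[0,0,0],0,0]]'
python3 - <<'E'
from h import *
import pickle
s,p,d=snap("wrist","w16");print(s["position"],s["tool_rot"][:,2]);pickle.dump(s,open("pics/w16.pkl","wb"))
cv2.imwrite("pics/c16.png",cv2.resize(p[100:320,120:440],None,fx=2.5,fy=2.5,interpolation=cv2.INTER_CUBIC))
E
```

```text
time_s: 25.25
position: [0.4994, 0.0201, 0.0966]
tool_rot: [[0.981, -0.001, 0.196], [-0.196, 0.0, 0.981], [-0.001, -1.0, -0.0]]
ft_force: [0.9, 1.3, -1.2]
grip_width: 0.0219
time_s: 25.58
position: [0.5026, 0.0137, 0.0969]
tool_rot: [[0.981, -0.001, 0.194], [-0.194, 0.001, 0.981], [-0.001, -1.0, 0.0]]
ft_force: [0.1, 0.5, -0.3]
grip_width: 0.0218
[0.50261534 0.01373465 0.09686766] [1.94343163e-01 9.80933570e-01 2.56797572e-04]
```

View pics/c16.png

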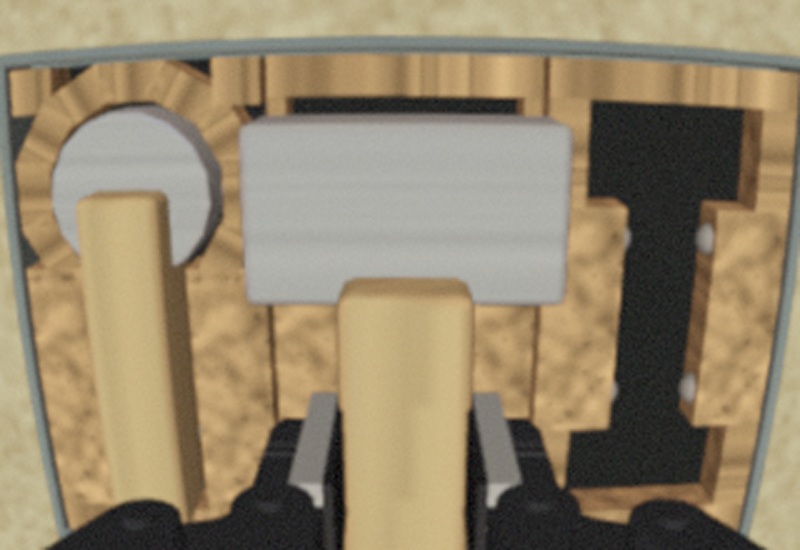

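Run:
```python
from h import *
import pickle
s=pickle.load(open("pics/w16.pkl","rb"))
yaw=np.radians(-11.3);u=np.array([np.cos(yaw),np.sin(yaw)]);v=np.array([-u[1],u[0]]);C=np.array([.5044,.0132])
def L(n,cx,cy,z=.022):
    w=wrist_ray(s,(120+cx/2.5-.3,100+cy/2.5-.3),z)[0];q=(w[:2]-C);print(n,np.round(w[:2],4),"case",np.round([q@u*1000,q@v*1000],1))
L("cut TL",290,97);L("cut TR",520,98);L("spr TL",590,103);L("spr TR",764,110);L("rimTL",5,55);L("rimTR",810,55)
zt=.0969-.019
L("hd FL",242,125,zt+.02);L("hd FR",572,125,zt+.02);L("hd BL",247,303,zt+.02);L("hd BR",566,303,zt+.02)
L("hL",341,285,zt+.032);L("hR",470,285,zt+.032);L("hL2",341,390,zt+.032);L("hR2",472,390,zt+.032)
L("tam disc L",52,185,.028);L("tam disc R",211,185,.028);L("tam disc top",135,108,.028);L("tam hL",80,200,.04);L("tam hR",165,200,.04)
L("tam disc L",52,185,.038);L("tam disc R",211,185,.038);
```

```text
cut TL [ 0.4363 -0.0048] case [-63.2 -31. ]
cut TR [0.4485 0.0556] case [-63.1  30.6]
spr TL [0.4531 0.0744] case [-62.3  49.9]
spr TR [0.4626 0.1256] case [-63. 102.]
rimTL [ 0.404 -0.084] case [ -79.4 -115. ]
rimTR [0.4486 0.1429] case [-80.1 116.3]
hd FL [ 0.4373 -0.003 ] case [-62.7 -29. ]
hd FR [0.4485 0.0542] case [-62.8  29.3]
hd BL [ 0.4695 -0.0099] case [-29.7 -29.5]
hd BR [0.481  0.0482] case [-29.9  29.8]
hL [0.4662 0.0097] case [-36.8 -10.9]
hR [0.4703 0.0309] case [-36.9  10.7]
hL2 [0.4849 0.0055] case [-17.7 -11.3]
hR2 [0.4893 0.028 ] case [-17.7  11.6]
tam disc L [ 0.4441 -0.076 ] case [-41.6 -99.3]
tam disc R [ 0.4545 -0.0301] case [-40.4 -52.3]
tam disc top [ 0.4293 -0.046 ] case [-62.  -72.8]
tam hL [ 0.4491 -0.0632] case [-39.3 -85.8]
tam hR [ 0.4543 -0.0398] case [-38.8 -61.8]
tam disc L [ 0.4435 -0.0711] case [-43.2 -94.6]
tam disc R [ 0.4534 -0.0274] case [-42.1 -49.8]
```

The held scraper head spans case x −62.7 to −29.8 and y ±29.4, so it needs about +1 mm in x. Lowering.

```bash
python3 -m pendant '[[[0.04,-0.01,-0.4],0,0],[[0,0,-0.5],0,0],[[0,0,-0.5],0,0],[[0,0,-0.33],0,0],[[0,0,0],0,0],[[0,0,0],0,0]]' 80; python3 -m pendant '[[[0,0,-0.1],0,0],[[0,0,-0.1],0,0],[[0,0,0],0,0]]';  python3 -m pendant '[[[0,0,-0.1],0,0],[[0,0,-0.1],0,0],[[0,0,0],0,0]]'; python3 -m pendant '[[[0,0,-0.1],0,0],[[0,0,0],0,0],[[0,0,0],0,0]]'
```

```text
time_s: 26.13
position: [0.5042, 0.0131, 0.0453]
tool_rot: [[0.981, -0.001, 0.194], [-0.194, 0.0, 0.981], [-0.001, -1.0, 0.0]]
ft_force: [0.5, -0.3, -2.0]
grip_width: 0.0219
time_s: 26.38
position: [0.5045, 0.0124, 0.0393]
tool_rot: [[0.981, 0.0, 0.195], [-0.195, 0.0, 0.981], [0.0, -1.0, 0.0]]
ft_force: [0.8, -0.0, -1.3]
grip_width: 0.0222
time_s: 26.63
position: [0.5044, 0.0124, 0.0329]
tool_rot: [[0.981, -0.0, 0.195], [-0.195, 0.0, 0.981], [-0.0, -1.0, 0.0]]
ft_force: [0.1, 0.8, -2.3]
grip_width: 0.022
time_s: 26.88
position: [0.5042, 0.0124, 0.03]
tool_rot: [[0.981, -0.001, 0.195], [-0.195, 0.0, 0.981], [-0.001, -1.0, 0.0]]
ft_force: [1.0, 0.7, -1.9]
grip_width: 0.0221
```

```bash
python3 -m pendant '[[[0,0,-0.1],0,0],[[0,0,0],0,0],[[0,0,0],0,0]]' 80; python3 -m pendant '[[[0,0,-0.07],0,0],[[0,0,0],0,0],[[0,0,0],0,0]]';  python3 -m pendant '[[[0,0,-0.05],0,0],[[0,0,0],0,0],[[0,0,0],0,0]]'
```

```text
time_s: 27.13
position: [0.5045, 0.0123, 0.0272]
tool_rot: [[0.981, -0.0, 0.195], [-0.195, 0.0, 0.981], [-0.0, -1.0, 0.0]]
ft_force: [0.8, 1.2, -1.7]
grip_width: 0.0221
time_s: 27.38
position: [0.5046, 0.0122, 0.027]
tool_rot: [[0.981, 0.001, 0.195], [-0.195, -0.0, 0.981], [0.001, -1.0, -0.0]]
ft_force: [-5.9, 2.2, 22.2]
grip_width: 0.0219
time_s: 27.63
position: [0.5047, 0.0122, 0.027]
tool_rot: [[0.981, 0.002, 0.195], [-0.195, -0.001, 0.981], [0.002, -1.0, -0.0]]
ft_force: [-11.3, 2.3, 39.4]
grip_width: 0.0214
```

```bash
python3 -m pendant '[[[0,0,0.05],0,0],[[0,0,0.05],0,0],[[0,0,0],0,0],[[0,0,0],0,0.25],[[0,0,0],0,0.4],[[0,0,0],0,0.45],[[0,0,0],0,0.45],[[0,0,0],0,0.45],[[0,0,0.3],0,0.45],[[0,0,0.6],0,0.45],[[0,0,0.8],0,0.45],[[0,0,0.8],0,0.45]]'; python3 -m pendant '[[[-0.3,0,0.8],0,0.6],[[-0.8,0.1,0.8],0,0.8],[[-0.8,0.1,0.8],0,0.8],[[-0.8,0.15,0],0,0.8],[[0,0,0],0,0.8],[[0,0,0],0,0.8],[[0,0,0],0,0.8]]';python3 - <<'E'
from h import *
import pickle
s,p,d=snap("wrist","w17");print(s["position"]);pickle.dump((s,d),open("pics/w17.pkl","wb"));snap("top","t17")
cv2.imwrite("pics/c17.png",cv2.resize(p[150:350,150:450],None,fx=2.6,fy=2.6,interpolation=cv2.INTER_CUBIC))
E
```

```text
time_s: 28.63
position: [0.5042, 0.0123, 0.1029]
tool_rot: [[0.981, -0.001, 0.195], [-0.195, 0.0, 0.981], [-0.001, -1.0, -0.0]]
ft_force: [-0.3, 0.0, 0.6]
grip_width: 0.0384
time_s: 29.22
position: [0.4241, 0.0226, 0.174]
tool_rot: [[0.981, 0.001, 0.195], [-0.195, -0.0, 0.981], [0.001, -1.0, -0.0]]
ft_force: [0.1, -0.8, -0.2]
grip_width: 0.0684
[0.42410105 0.02260086 0.17398479]
```

View pics/w17.png

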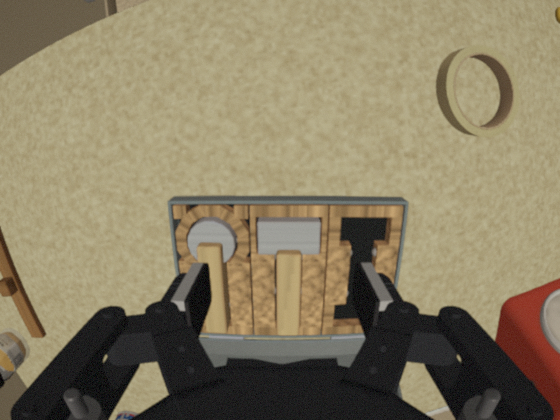

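View pics/t17.png

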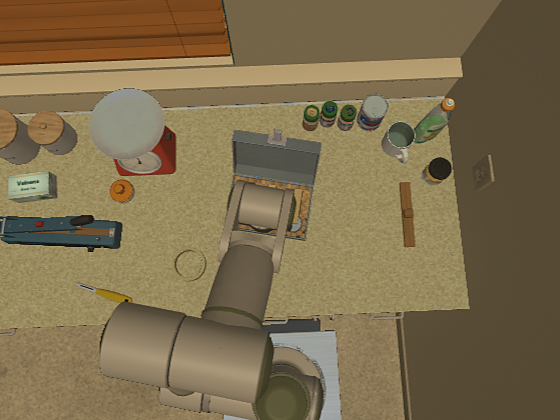

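View pics/c17.png

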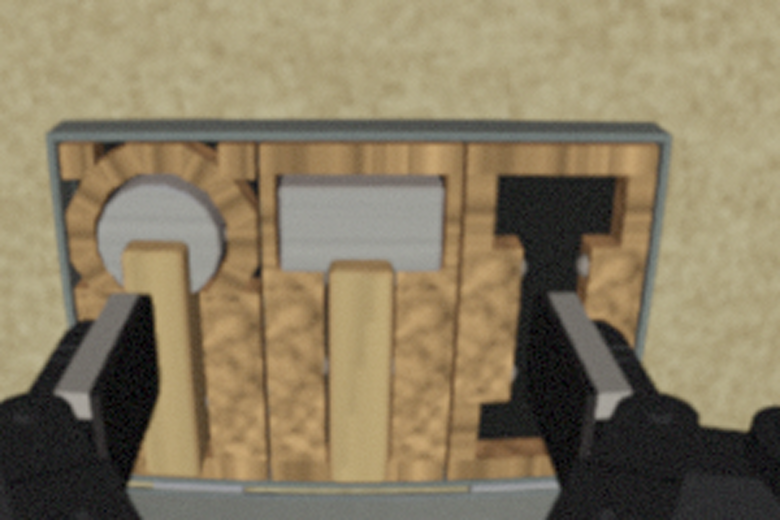

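Both tools look seated. I check their heights with the depth picture: the handle tops should be 18 mm, and the heads 6 mm, above the insert.

```bash
cat > dz.py <<'E'
from h import *
import pickle
def run(f):
    s,d=pickle.load(open(f,"rb"))
    m=env.camera_model("wrist");K=m["camera_matrix"];T=m["tool_from_camera"]
    v,u=np.mgrid[:420,:560];a=np.stack([(u-K[0,2])/K[0,0],(v-K[1,2])/K[0,0]],-1);r=np.linalg.norm(a,axis=-1)+1e-9
    k=np.tan(r)/r
    P=np.stack([a[...,0]*k*d,a[...,1]*k*d,d],-1)
    P=(P@T[:3,:3].T+T[:3,3])@s["tool_rot"].T+s["position"]
    yaw=np.radians(-11.3);ux=np.array([np.cos(yaw),np.sin(yaw)]);vy=np.array([-ux[1],ux[0]]);C=np.array([.5044,.0132])
    q=P[...,:2]-C;X=q@ux*1000;Y=q@vy*1000;Z=P[...,2]*1000
    def z(n,x0,x1,y0,y1,lo=-10,hi=80):
        k=(X>x0)&(X<x1)&(Y>y0)&(Y<y1)&(d>0)&(Z>lo)&(Z<hi);print(n,k.sum(),np.round(np.median(Z[k]),1) if k.any() else None)
    z("table",-110,-90,-60,60);z("insert front",-74,-67,-20,20);z("ins a",-10,40,-36,-18);z("ins b",-10,40,18,34)
    for n,y in (("tam",-76),("scr",0)):
        z(n+" head",-56,-46,y-12,y+12);z(n+" h1",-30,-15,y-7,y+7);z(n+" h2",0,15,y-7,y+7);z(n+" h3",40,56,y-7,y+7)
    z("tam head L",-50,-30,-96,-90);z("tam head R",-50,-30,-62,-56);z("scr hd L",-55,-35,-26,-16);z("scr hd R",-55,-35,16,26)
E
python3 -c "
from dz import *
run('pics/w17.pkl')"
```

```text
table 2377 0.1
insert front 307 22.3
ins a 705 22.2
ins b 631 22.3
tam head 232 29.1
tam h1 150 40.9
tam h2 95 40.6
tam h3 155 40.6
scr head 250 29.1
scr h1 211 40.8
scr h2 183 40.8
scr h3 158 40.6
tam head L 108 28.9
tam head R 120 28.8
scr hd L 197 29.1
scr hd R 210 29.1
```

Both tools are home: handle tops are 18.4 mm and heads 6.7 mm above the insert, level end to end. The spreader is absent. Next, the lid: I fly over and look at the tab.

```bash
python3 -m pendant '[[[0,0,0.8],0,0.7],[[0,0,0.9],0,0.7],[[0.3,-0.05,0.9],0,0.7],[[0.6,-0.1,0.9],0,0.7],[[0.8,-0.15,0.7],0,0.7],[[0.8,-0.15,0],0,0.7],[[0.8,-0.15,0],0,0.7],[[0.8,-0.15,0],0,0.7],[[0.8,-0.15,0],0,0.7],[[0.8,-0.15,0],0,0.7],[[0.8,-0.15,0],0,0.7],[[0,0,0],0,0.7]]'; python3 -m pendant '[[[0,0,0],0,0.7],[[0,0,0],0,0.7]]';python3 - <<'E'
from h import *
import pickle
s,p,d=snap("wrist","w18");print(s["position"]);pickle.dump((s,d),open("pics/w18.pkl","wb"))
E
```

```text
time_s: 30.32
position: [0.6218, -0.0144, 0.297]
tool_rot: [[0.981, -0.002, 0.196], [-0.196, 0.0, 0.981], [-0.002, -1.0, 0.0]]
ft_force: [0.4, -0.5, 0.2]
grip_width: 0.0596
time_s: 30.48
position: [0.6184, -0.0132, 0.2991]
tool_rot: [[0.981, -0.001, 0.195], [-0.195, 0.0, 0.981], [-0.001, -1.0, 0.0]]
ft_force: [-0.7, -0.5, -0.3]
grip_width: 0.06
[ 0.6183683  -0.01315552  0.29910673]
```

View pics/w18.png

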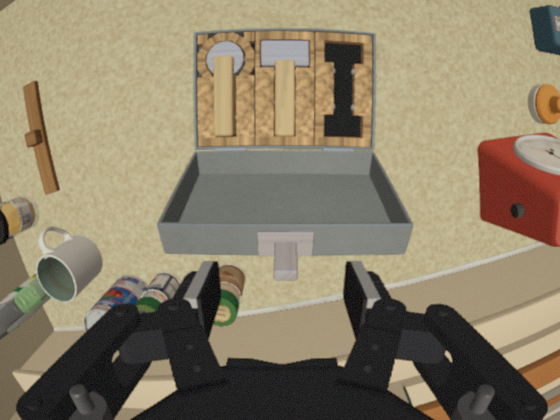

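Run:
```python
from h import *
import pickle
s,d=pickle.load(open("pics/w18.pkl","rb"))
H=np.array([.5044,.0132])+.08*np.array([.9806,-.1959]);u=np.array([.9806,-.1959]);v=np.array([.1959,.9806])
th=1.9
def lid(x,y,z): # shut coords rel. hinge: x negative toward robot
    r=np.hypot(x,z);f=np.arctan2(z,-x)+th;q=-r*np.cos(f);return np.array([*(H+q*u+y*v),.022+r*np.sin(f)])
g=lid(-.188,0,.024);print("grasp",g,"TCP",g-[0,0,.0187])
for n,X in [("grasp",g),("tab tip inner",lid(-.2,0,.018)),("tip outer",lid(-.2,0,.03)),("tip in L",lid(-.2,-.01,.018)),("tip out L",lid(-.2,-.01,.03)),("face in",lid(-.16,0,.0)),("face out",lid(-.16,0,.038))]:
    print(n,np.round(X,4),np.round(wproj(s,X)[0],1))
p=cv2.imread("pics/w18.png");cv2.imwrite("pics/c18.png",cv2.resize(p[210:300,220:350],None,fx=5,fy=5,interpolation=cv2.INTER_CUBIC))
```

```text
grasp [ 0.66471794 -0.01882762  0.19214547] TCP [ 0.66471794 -0.01882762  0.17344547]
grasp [ 0.6647 -0.0188  0.1921] [286.  265.6]
tab tip inner [ 0.663  -0.0185  0.2054] [286.2 270.7]
tip outer [ 0.6741 -0.0207  0.2016] [286.1 280.7]
tip in L [ 0.661  -0.0283  0.2054] [273.9 270.7]
tip out L [ 0.6721 -0.0305  0.2016] [274.1 280.7]
face in [ 0.6336 -0.0126  0.1734] [286.  223.2]
face out [ 0.6688 -0.0196  0.1611] [285.6 255.4]
```

View pics/c18.png

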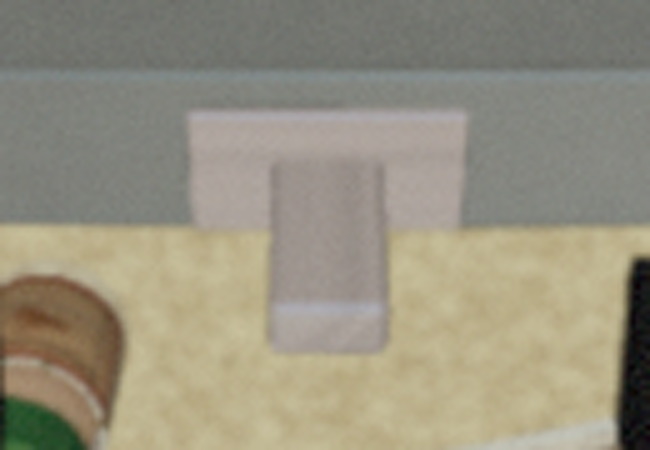

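The tab matches the lid model to within a pixel (tip edges at v=270.6 and 280.4). I move over it and down.

```bash
python3 -m pendant '[[[0.5,-0.06,0],0,0.6],[[0.5,-0.06,0],0,0.6],[[0.5,-0.07,0],0,0.6],[[0.04,0,-0.5],0,0.6],[[0,0,-0.7],0,0.6],[[0,0,-0.7],0,0.6],[[0,0,-0.7],0,0.6],[[0,0,-0.7],0,0.6],[[0,0,-0.6],0,0.6],[[0,0,-0.25],0,0.6],[[0,0,0],0,0.6],[[0,0,0],0,0.6]]' 40
python3 - <<'E'
from h import *
s,p,d=snap("wrist","w19");print(s["position"])
E
```

```text
time_s: 31.53
position: [0.6648, -0.0189, 0.1763]
tool_rot: [[0.981, 0.001, 0.195], [-0.195, -0.0, 0.981], [0.001, -1.0, 0.0]]
ft_force: [-0.3, -0.5, 0.0]
grip_width: 0.0515
[ 0.66476517 -0.01887681  0.17632372]
```

View pics/w19.png

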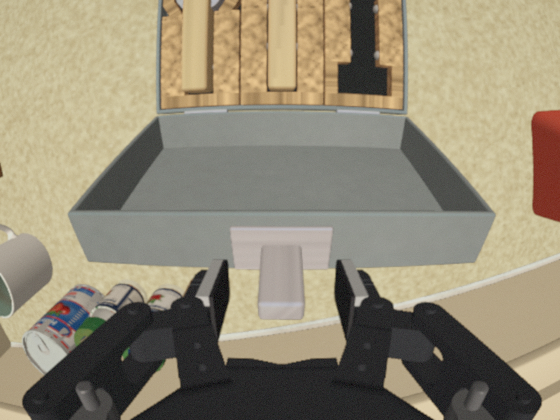

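```bash
python3 -m pendant '[[[0,0,0],0,0.2],[[0,0,0],0,0],[[0,0,0],0,0],[[0,0,0],0,0],[[0,0,0],0,0],[[0,0,0],0,0],[[0,0,0],0,0]]' 40
python3 - <<'E'
from h import *
s=env.observe();u=np.array([.9806,-.1959]);H=np.array([.5044,.0132])+.08*u
q=(s["position"][:2]-H)@u;z=s["position"][2]+.0187-.022;R=np.hypot(q,z);f0=np.arctan2(z,-q);print(s["position"],q,z,R,np.degrees(f0))
prev=None
for i in range(19):
    f=f0-i*1.9/18;P=np.array([*(u*-R*np.cos(f)),R*np.sin(f)])
    if i: print(i,np.round((P-prev)/.03,3).tolist())
    prev=P
E
```

```text
time_s: 32.17
position: [0.665, -0.0193, 0.1763]
tool_rot: [[0.981, 0.002, 0.195], [-0.195, -0.001, 0.981], [0.002, -1.0, -0.0]]
ft_force: [-1.8, -0.7, 6.5]
grip_width: 0.0191
[ 0.66496129 -0.01927015  0.17630429] 0.0838110523097478 0.17300428599741832 0.1922362490862319 115.8476335817003
1 [-0.611, 0.122, 0.262]
2 [-0.635, 0.127, 0.195]
3 [-0.651, 0.13, 0.126]
4 [-0.661, 0.132, 0.055]
5 [-0.663, 0.132, -0.016]
6 [-0.657, 0.131, -0.087]
7 [-0.645, 0.129, -0.157]
8 [-0.625, 0.125, -0.226]
9 [-0.598, 0.119, -0.292]
10 [-0.565, 0.113, -0.354]
11 [-0.525, 0.105, -0.413]
12 [-0.479, 0.096, -0.467]
13 [-0.428, 0.086, -0.516]
14 [-0.373, 0.074, -0.559]
15 [-0.313, 0.062, -0.596]
16 [-0.249, 0.05, -0.626]
17 [-0.183, 0.037, -0.65]
18 [-0.115, 0.023, -0.666]
```

```bash
python3 -m pendant '[[[-0.61,0.12,0.26],0,0],[[-0.635,0.127,0.195],0,0],[[-0.65,0.13,0.125],0,0],[[-0.66,0.13,0.055],0,0],[[-0.66,0.13,-0.015],0,0],[[-0.66,0.13,-0.09],0,0]]'; python3 -m pendant '[[[-0.645,0.13,-0.155],0,0],[[-0.625,0.125,-0.225],0,0],[[-0.6,0.12,-0.29],0,0],[[-0.565,0.11,-0.355],0,0],[[-0.525,0.105,-0.41],0,0],[[0,0,0],0,0]]'
python3 - <<'E'
from h import *
s,p,d=snap("wrist","w20");print(s["position"]);snap("side","s20")
E
```

```text
time_s: 32.67
position: [0.5486, 0.0042, 0.1919]
tool_rot: [[0.981, 0.004, 0.195], [-0.195, -0.0, 0.981], [0.004, -1.0, 0.0]]
ft_force: [2.9, 0.7, -2.5]
grip_width: 0.0191
time_s: 33.17
position: [0.457, 0.0226, 0.1468]
tool_rot: [[0.981, -0.003, 0.195], [-0.195, 0.001, 0.981], [-0.003, -1.0, 0.0]]
ft_force: [-4.0, 2.2, 6.6]
grip_width: 0.0191
[0.45704105 0.02261321 0.14683378]
```

View pics/w20.png

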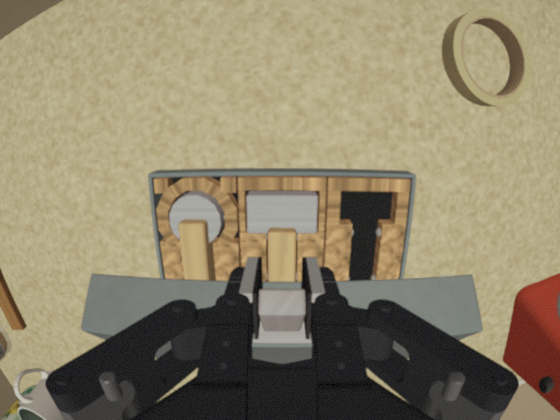

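The lid is following the arm, and both tools still sit flush. I bring it down the rest of the way.

```bash
python3 -m pendant '[[[-0.48,0.095,-0.465],0,0],[[-0.43,0.085,-0.515],0,0],[[-0.37,0.075,-0.56],0,0],[[-0.31,0.06,-0.6],0,0],[[-0.25,0.05,-0.62],0,0],[[-0.18,0.04,-0.5],0,0],[[-0.05,0.01,-0.2],0,0],[[0,0,0],0,0]]'; python3 -m pendant '[[[-0.03,0.01,-0.2],0,0],[[-0.03,0.01,-0.15],0,0],[[0,0,0],0,0]]'
```

```text
time_s: 33.93
position: [0.3984, 0.0344, 0.0438]
tool_rot: [[0.981, -0.001, 0.196], [-0.196, 0.001, 0.981], [-0.001, -1.0, 0.001]]
ft_force: [-0.4, 5.4, 1.1]
grip_width: 0.0192
time_s: 34.18
position: [0.3964, 0.0348, 0.0337]
tool_rot: [[0.981, -0.0, 0.195], [-0.195, 0.0, 0.981], [-0.0, -1.0, 0.0]]
ft_force: [-1.4, 3.2, 1.4]
grip_width: 0.0194
```

```bash
python3 -m pendant '[[[0,0,-0.1],0,0],[[0,0,0],0,0],[[0,0,0],0,0]]'; python3 -m pendant '[[[0,0,-0.1],0,0],[[0,0,0],0,0],[[0,0,0],0,0]]'
```

```text
time_s: 34.43
position: [0.396, 0.0349, 0.031]
tool_rot: [[0.981, -0.0, 0.195], [-0.195, 0.0, 0.981], [-0.0, -1.0, 0.0]]
ft_force: [-2.7, 4.6, 2.0]
grip_width: 0.0195
time_s: 34.68
position: [0.3957, 0.035, 0.028]
tool_rot: [[0.981, -0.001, 0.195], [-0.195, 0.0, 0.981], [-0.001, -1.0, 0.0]]
ft_force: [-3.2, 4.7, 0.3]
grip_width: 0.0196
```

```bash
python3 -m pendant '[[[0,0,-0.07],0,0],[[0,0,0],0,0],[[0,0,0],0,0]]'; python3 -m pendant '[[[0,0,-0.07],0,0],[[0,0,0],0,0],[[0,0,0],0,0]]'
```

```text
time_s: 34.93
position: [0.3954, 0.035, 0.0258]
tool_rot: [[0.981, -0.002, 0.195], [-0.195, 0.001, 0.981], [-0.002, -1.0, 0.0]]
ft_force: [-4.0, 4.3, 2.1]
grip_width: 0.0191
time_s: 35.18
position: [0.3952, 0.0351, 0.0237]
tool_rot: [[0.981, -0.002, 0.195], [-0.195, 0.001, 0.981], [-0.002, -1.0, 0.0]]
ft_force: [-5.1, 4.7, 1.6]
grip_width: 0.0192
```

```bash
python3 -m pendant '[[[0,0,0],0,0.3],[[0,0,0],0,0.5],[[0,0,0],0,0.6],[[0,0,0],0,0.6],[[0,0,0],0,0.6],[[-0.2,0,0.3],0,0.6],[[-0.3,0,0.6],0,0.6],[[-0.3,0,0.8],0,0.6],[[-0.3,0,0.8],0,0.6],[[0,0,0.8],0,0.6],[[0,0,0.8],0,1],[[0,0,0.8],0,1]]'; python3 -m pendant '[[[0,0,0.8],0,1],[[0,0,0],0,1],[[0,0,0],0,1],[[0,0,0],0,1]]'
python3 - <<'E'
from h import *
import pickle
s,p,d=snap("wrist","w21");print(s["position"]);pickle.dump((s,d),open("pics/w21.pkl","wb"));snap("side","s21");snap("top","t21")
E
```

```text
time_s: 36.18
position: [0.3625, 0.0348, 0.172]
tool_rot: [[0.981, 0.0, 0.195], [-0.195, -0.0, 0.981], [0.0, -1.0, -0.0]]
ft_force: [0.7, -0.9, -1.0]
grip_width: 0.0733
time_s: 36.52
position: [0.3623, 0.0349, 0.1939]
tool_rot: [[0.981, -0.001, 0.195], [-0.195, 0.0, 0.981], [-0.001, -1.0, -0.0]]
ft_force: [0.1, 0.3, 0.4]
grip_width: 0.0855
[0.36234963 0.03486994 0.19388274]
```

View pics/w21.png

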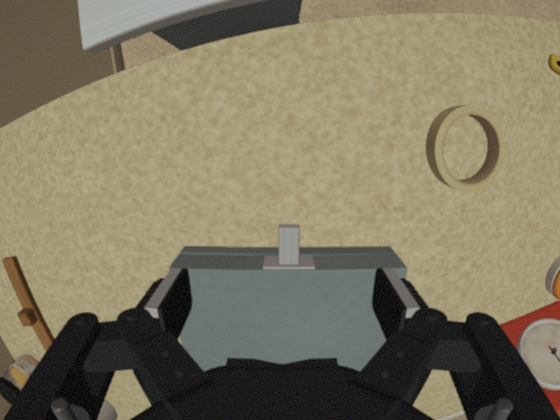

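View pics/s21.png

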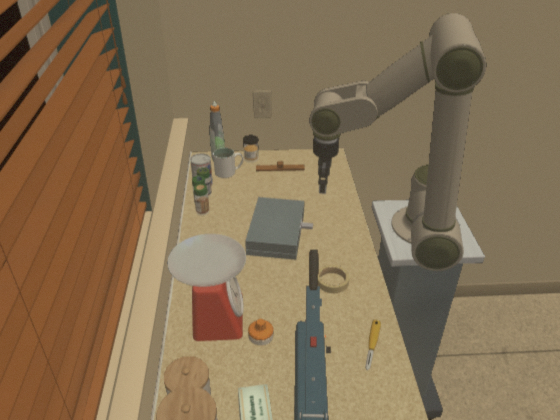

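View pics/t21.png

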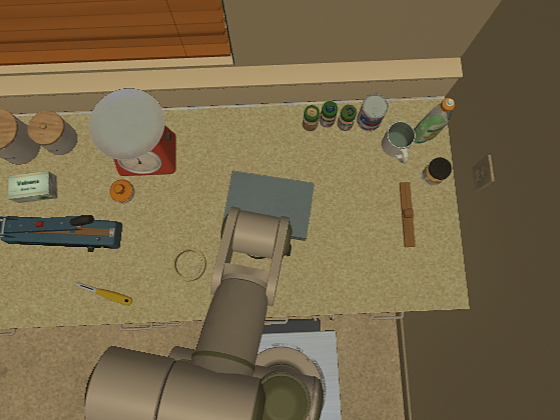

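The lid looks shut. I check its height by depth, and compare with the first side picture.

Run:
```python
from h import *
import pickle
s,d=pickle.load(open("pics/w21.pkl","rb"))
m=env.camera_model("wrist");K=m["camera_matrix"];T=m["tool_from_camera"]
v,u=np.mgrid[:420,:560];a=np.stack([(u-K[0,2])/K[0,0],(v-K[1,2])/K[0,0]],-1);r=np.linalg.norm(a,axis=-1)+1e-9
k=np.tan(r)/r;P=np.stack([a[...,0]*k*d,a[...,1]*k*d,d],-1)
P=(P@T[:3,:3].T+T[:3,3])@s["tool_rot"].T+s["position"]
print("lid front z",np.median(P[275:290,220:360,2]),"lid back z",np.median(P[340:355,230:340,2]),"tab z",np.median(P[232:258,283:295,2]), "table",np.median(P[180:220,200:360,2]))
a=cv2.imread("pics/side0.png").astype(int);b=cv2.imread("pics/s21.png").astype(int)
df=np.abs(a-b).sum(2);print("lid diff",df[195:260,240:316].mean(), "mug",df[145:178,212:245].mean(),"jar",df[133:160,240:262].mean(),"timer",df[315:345,245:277].mean(),"tape",df[265:292,316:352].mean(),"bg",df[300:400,100:150].mean())
t=cv2.imread("pics/t21.png");print("bar depth check")
_,_,dt=snap("top","t22");Q=cloud("top",dt)
for uu,vv in [(405,188),(407,203),(408,240),(408,212)]: print(np.round(np.median(Q[vv-1:vv+2,uu-1:uu+2].reshape(-1,3),0),4))
```

```text
lid front z 0.06028194594743912 lid back z 0.06014883731475425 tab z 0.052378414766262385 table 0.00014974441898785162
lid diff 11.4834008097166 mug 11.290174471992653 jar 10.272727272727273 timer 12.483333333333333 tape 12.112139917695472 bg 13.4232
bar depth check
[ 0.5421 -0.3873  0.0134]
[ 0.4975 -0.3888  0.0113]
[ 0.3902 -0.3826  0.0098]
[ 0.4672 -0.3838  0.0303]
```

Run:
```python
from rig import env
print(env.close_job())
```

```text
the job is handed in; nothing more can be done
None
```

I packed the case and handed the job in at about 37 s of the 210 s; the hand-in gives no verdict.

**What I did:**
- I swung the lid open past vertical by its tab and let it fall to its stop.
- I laid the packing bar flat on the worktop at about (0.47, −0.385).
- I pressed the tamper and the scraper into their own cutouts, then swung the lid shut by its tab. I saw no spreader in any view, so I treated it as absent.

**Last checks:**
- **Tools:** before shutting the lid, depth showed both handles about 18.4 mm above the insert (18 mm nominal) and level end to end. Both bottomed out hard when pressed. I aligned each within about 1 mm of its cutout while holding it above. After release I judged the sideways position only by eye.
- **Lid:** its top measured 60.2 mm high at front and back (60 mm nominal).
- **Bar:** its top face read 10–13 mm and its block 30 mm above the worktop, so it lies flat.
- **Bystanders:** the mug, jar, timer and tape show no change from the first side picture beyond noise.
- **Robot:** the arm stands clear of everything.

**Oddities:**
- I felt no 5–12 N step from the sprung nubs on either tool. The force rose only at full depth, so I relied on the depth check.
- That final push peaked at about 54 N at the wrist for the tamper and 39 N for the scraper.
- While closing the lid, the last few millimetres gave no clear contact force, so I confirmed it was shut from the pictures.

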